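# Fit and lock the battery packs of a service robot

## Task

Get this robot chassis ready to run: slide every battery pack on the bench, nose first, under the deck of the bay of its own colour until it is fully home, and lock each one in by turning that bay's slotted cam lock clockwise with the red key until it seats. Turn the locks with the key only, never with the fingers, then stand the key back in its stand, and leave the other things on the bench where they are.

Things in the scene. Friction and masses are not known exactly. Their poses are not given: they have to be found in the camera images.
- chassis: fixed robot chassis lying on the bench: black deck about 300 x 250 mm, top 18 mm above the bench, white bumper at its far end; carries the three battery bays side by side. Origin on the bench 8 mm nearer than the front edges of the bays' overhanging decks; +x points away from the arm, into the bays.
- bay_blue_home (a point): where point pack_blue_center is when the blue pack is fully home; +x is the sliding-in direction, away from the arm. In this frame (mm): lane floor at z -33, reaching back to x -175; the blue deck, 12 thick, overhangs it from x 3 to 75, underside z 1, top z 13; stop face x 65; lane 60 wide, its 12 high walls start at x -35, behind them a flare to x -75 (70 wide), then open floor.
- pack_blue_center (a point): middle of the loose pack with blue fin, 130 x 56 x 66 mm, 0.35 kg, 33 mm above its underside; +x to its nose. In this frame (mm): body top z -3; grip fin x -55 to -10, 20 wide in y, z -3 to 33; nose: two ears x 43 to 65, groove 22 wide between, open pocket behind. Set it on the lane's open floor, then push it in to the stop. May be absent (None).
- cam_blue (a joint): blue bay's cam lock (rad): 0 to 0.1 open, slot along the lane; 1.571 locked, on its stop, slot across. Turns clockwise from above; friction 0.1 Nm; stays as left. Its 20 mm cam under the deck swings behind the ears of a pack that is home, drawing in the last 2 mm; a pack farther out blocks it, and a turned cam keeps a pack out.
- lockhead_blue: round steel lock head on the blue deck, 46 mm across, 12 high, turning with the cam; 35 mm beyond bay_blue_home. Origin on its axis at the deck top, which is the slot's bottom, 70 mm above the bench. Slot right across along this x axis, 7 mm wide, 12 deep; red dot beside it at the near left when open.
- bay_green_home (a point): where point pack_green_center is when the green pack is fully home; +x is the sliding-in direction, away from the arm. In this frame (mm): lane floor at z -33, reaching back to x -175; the green deck, 12 thick, overhangs it from x 3 to 75, underside z 1, top z 13; stop face x 65; lane 60 wide, its 12 high walls start at x -35, behind them a flare to x -75 (70 wide), then open floor.
- pack_green_center (a point): middle of the loose pack with green fin, 130 x 56 x 66 mm, 0.35 kg, 33 mm above its underside; +x to its nose. In this frame (mm): body top z -3; grip fin x -55 to -10, 20 wide in y, z -3 to 33; nose: two ears x 43 to 65, groove 22 wide between, open pocket behind. Set it on the lane's open floor, then push it in to the stop. May be absent (None).
- cam_green (a joint): green bay's cam lock (rad): 0 to 0.1 open, slot along the lane; 1.571 locked, on its stop, slot across. Turns clockwise from above; friction 0.1 Nm; stays as left. Its 20 mm cam under the deck swings behind the ears of a pack that is home, drawing in the last 2 mm; a pack farther out blocks it, and a turned cam keeps a pack out.
- lockhead_green: round steel lock head on the green deck, 46 mm across, 12 high, turning with the cam; 35 mm beyond bay_green_home. Origin on its axis at the deck top, which is the slot's bottom, 70 mm above the bench. Slot right across along this x axis, 7 mm wide, 12 deep; red dot beside it at the near left when open.
- bay_orange_home (a point): where point pack_orange_center is when the orange pack is fully home; +x is the sliding-in direction, away from the arm. In this frame (mm): lane floor at z -33, reaching back to x -175; the orange deck, 12 thick, overhangs it from x 3 to 75, underside z 1, top z 13; stop face x 65; lane 60 wide, its 12 high walls start at x -35, behind them a flare to x -75 (70 wide), then open floor.
- pack_orange_center (a point): middle of the loose pack with orange fin, 130 x 56 x 66 mm, 0.35 kg, 33 mm above its underside; +x to its nose. In this frame (mm): body top z -3; grip fin x -55 to -10, 20 wide in y, z -3 to 33; nose: two ears x 43 to 65, groove 22 wide between, open pocket behind. Set it on the lane's open floor, then push it in to the stop. May be absent (None).
- cam_orange (a joint): orange bay's cam lock (rad): 0 to 0.1 open, slot along the lane; 1.571 locked, on its stop, slot across. Turns clockwise from above; friction 0.1 Nm; stays as left. Its 20 mm cam under the deck swings behind the ears of a pack that is home, drawing in the last 2 mm; a pack farther out blocks it, and a turned cam keeps a pack out.
- lockhead_orange: round steel lock head on the orange deck, 46 mm across, 12 high, turning with the cam; 35 mm beyond bay_orange_home. Origin on its axis at the deck top, which is the slot's bottom, 70 mm above the bench. Slot right across along this x axis, 7 mm wide, 12 deep; red dot beside it at the near left when open.
- key_grip (a point): middle of the red handle of the loose key (110 mm tall, 0.14 kg) that stands blade down in its stand; 83 mm above the blade's tip. z up, x along the blade's width. Handle 30 along x, 26 along y, 54 tall; blade 32 wide, 4 thick, 24 long; collar 48 across, 6 thick, underside 33 mm below this point. Blade has about 0.1 rad play in a slot.
- key_stand_top (a point): fixed grey key stand: centre of its top face, 58 mm above the bench. Straight-sided well 44 mm along x by 22 mm along y, 52 mm deep; the key's collar rests on the top face around it (key_grip is then 33 mm above this point), the blade along this x.
- mug: blue mug, 90 mm tall, origin at its foot; bystander
- servo: black servo motor 60 x 36 x 62 mm, origin at its foot; bystander
- gear: brass ring gear blank, 72 mm across, 20 high, origin at its foot; bystander
- screwdriver: ordinary screwdriver lying on the bench; bystander, not for the locks
- parts_tray: yellow open tray 120 x 110 x 35 mm, origin under its middle; bystander
- spray: bottle 54 mm across, 150 tall, origin at its foot; bystander
- shell: white domed shell part, 100 mm across, 67 high, origin at its foot; bystander
Things that resemble listed ones, but are neither listed nor needed, are in the scene too. What is shaped like the part that bears pack_orange_center but yellow is not meant.

How it is judged:
By the outcome, as a careful person would: the job done as asked, in the order asked, and still so for the second after the job is handed in, with the robot touching nothing.
Of pack_blue, pack_green, pack_orange only 2 to 3 are there at a start; the rules pass over those that are not, and their reading is None.
At some moment in a run one of pack_blue, pack_green, pack_orange may be knocked a few centimetres aside while the robot is not near it.
It also fails if it takes over 210 s, if anything falls off the work surface, if the arm or the gripper's body presses on something with over 40 N, if the wrist force passes 120 N, or if a joint passes its speed limit or range.

## Robot

A 6-joint arm with a two-finger parallel gripper is mounted at the origin on the work surface. World frame = base frame: x ahead of the robot, y to its left, z up, the work surface at z = 0. Lengths are in mm, angles in rad, forces in N, time in s.
With the tool pointing down it reaches from about 350 to 975 mm from the base axis. Payload 7.1 kg.
Tool frame: the origin (TCP) lies on the mounting face of the last link; the fingertips stand 182 mm ahead of it and the grasp point (between the pads) lies 163 mm ahead of it (ctrl.tip_reach is the distance from the TCP to the fingertips, in mm); z points along the fingers, y is the direction in which the jaws open and shut (so a half turn about z gives the same grasp; the last joint's range is limited). The gripper opens to 88 mm and grips with 3 to 60 N. Pads are 20 mm wide; open, the fingers measure 115 mm over their backs; the gripper's body (75 mm by 178 mm) begins 61 mm behind the grasp point.
Start: joints at [-1.123, 0.423, 1.63, -0, 1.089, -0.019], TCP at [281.284, -558.109, 404.675] pointing down, gripper open.
Joint ranges: [-3, 3], [-0.9, 2.11], [0.09, 2.58], [-1.31, 4.45], [0.11, 2.69], [-2.54, 2.54]. Speed limits (rad/s): [2.39, 2.39, 3.01, 3.14, 3.14, 3.14].

## Interface

Orientations are given as a rotation vector (axis times angle).
In Python, from workcell import ctrl gives the robot as it stands.
- The arm moves only by the tool jog_arm, never from a script. Its argument "steps" is a list that holds one entry, the list of rows, each a list of 7 numbers: the shift along the tool's x, y, z in m, then the turn, a rotation vector about the tool's x, y, z in degrees, then the gripper's target within -1 to 1 (shut at 1, half-way at 0, fully open at -1). A call has 1 to 20 rows; each row shifts and turns the commanded pose from where the row before left it, along the tool's axes as they then stand; what a row does not reach is not made up. A row lasts 1/12 s, in which the tool goes at most 41.7 mm and 7.16 degrees, less where a joint would pass 70% of its speed; a pose out of reach is approached as far as the arm can. A call is refused whole if a number of a shift passes 0.0417 or a number of a turn 7.16, either way. A call with a gripper value outside its range is refused whole. The fingers move at their own pace and stop on an object; the grip force is fixed at half the most. Time passes only in rows, so rows that do not move let the fingers close. It gives the time, the measured TCP pose, the force and the opening at its end, in the units of the state.
- ctrl.get_obs(): the state, without advancing time (a new reading comes with each control period).
- ctrl.get_image(name): name is "scene" or "top" or "wrist"; returns the picture (384x512x3 uint8, red, green, blue); there is no depth.
- ctrl.camera_info(name): a dict with "fx", "fy", "cx", "cy" (pixels), "dist" ([k1, k2, p1, p2, k3] as OpenCV has them; the pictures are not rectified), "origin" and "attitude" of the camera in the world; the wrist camera has in their place "T_tool_cam" (4x4, takes a point from camera to tool coordinates, whose origin is the TCP and whose axes are the flange's). Camera axes: x right, y down, z forward; pixel columns grow to the right and rows downward; lengths in mm; the calibration is good to about 2 mm. A picture is of the moment at which its call begins: read the wrist's pose just before it. camera_info takes no time and is no camera call.
- ctrl.close_job(): hands the job in, once; it reports no verdict.
Trained networks look in the newest picture that a camera, given by its name, has taken for a name from the list of things; names that differ only in an ending like _2 or _b are one class to them, and where a whole thing is asked for, a point or a joint stands for the part that bears it (a point fixed in the world has none). Each returns a list of dicts, best first, with "p" (0 to 1); they miss things now and then, are a little off and sometimes report something else, mostly with a low value. They report only what shows in the picture. A call takes as long as a camera call. They do not tell look-alikes from the thing itself.
- ctrl.look_for(thing, camera): "bbox" ([left, top, right, bottom] in pixels, round what is visible of it).
- ctrl.trace(thing, camera): "pixels" (384x512 bool, what is visible of it) and "bbox" ([left, top, right, bottom] in pixels, round what is visible of it).
- ctrl.landmark_of(thing, camera): "uv" ([column, row] in pixels: a listed point, or the origin of a listed thing).
The state is a dict: "t": time; "qpos": joint angles; "qvel": joint speeds; "joint_torque": joint torques, N m; "ee_pos": TCP position; "orientation": TCP orientation; "ft_force": force on the tool from outside, world axes, zero at the start; "moment": the same for the moment, N m; "width": finger opening in mm.
Only numpy, scipy, OpenCV 4.12 (cv2) and the standard library are available. Lean on these libraries where they do the work, as an engineer would, in place of code of your own. Each camera call takes 0.05 s, during which the arm holds its last target.

## Working session

There is one attempt and no reset: what is moved stays moved. The work goes in short steps, Python scripts to look and compute and a tool call to move; the robot and the scene stay as the last step left them, time stands still between calls to the robot, and variables do not carry over. Pictures are saved under pics/ and viewed, and the job is handed in when it is done.

Besides the shell and the picture viewer there is one more tool, called after "Call:" as name(argument=value, ...), one argument or row to a line, values as JSON. jog_arm: Moves the arm, as the interface text tells. Its arguments: {"type":"object","properties":{"steps":{"type":"array"}},"required":["steps"]}

```bash
mkdir -p pics; ls
cat > h.py <<'E'
import numpy as np, cv2
from scipy.spatial.transform import Rotation as R
from workcell import ctrl
def snap(n,f):
    im=ctrl.get_image(n); cv2.imwrite('pics/'+f,cv2.cvtColor(im,cv2.COLOR_RGB2BGR)); return im
def campose(n,o=None):
    ci=ctrl.camera_info(n)
    K=np.array([[ci['fx'],0,ci['cx']],[0,ci['fy'],ci['cy']],[0,0,1]]);d=np.array(ci['dist'],float)
    if n=='wrist':
        T=np.array(ci['T_tool_cam']); o=o or ctrl.get_obs()
        Rt=R.from_rotvec(o['orientation']).as_matrix()
        return K,d,Rt@T[:3,:3],Rt@T[:3,3]+np.array(o['ee_pos'])
    a=np.array(ci['attitude'])
    Rm=a if a.shape==(3,3) else R.from_rotvec(a).as_matrix()
    return K,d,Rm,np.array(ci['origin'])
def ray(n,uv,z,o=None):
    K,d,Rm,p=campose(n,o)
    x=cv2.undistortPoints(np.array([[uv]],float),K,d)[0,0]
    v=Rm@np.array([x[0],x[1],1]); return p+v*(z-p[2])/v[2]
def proj(n,P,o=None):
    K,d,Rm,p=campose(n,o)
    q=(np.atleast_2d(P)-p)@Rm
    return cv2.projectPoints(q.reshape(-1,1,3),np.zeros(3),np.zeros(3),K,d)[0][:,0]
E
python3 - <<'E'
from h import *
o=ctrl.get_obs()
for k,v in o.items(): print(k,np.round(v,3))
for n in ['scene','top','wrist']:
    print(n,ctrl.camera_info(n)); snap(n,n+'0.png')
E
```

```text
pics
t 0.0
qpos [-1.123  0.424  1.631 -0.     1.089 -0.019]
qvel [ 0.     0.001 -0.    -0.001 -0.     0.002]
joint_torque [ 1.0000e-03 -5.4462e+01 -2.7366e+01  6.4000e-02  2.3000e-02 -0.0000e+00]
ee_pos [ 281.15  -557.889  403.923]
orientation [-3.055e+00 -7.260e-01  1.000e-03]
ft_force [-0.886  0.139  0.683]
moment [ 0.002 -0.006  0.013]
width 88.218
scene {'fx': 447.36072861056033, 'fy': 447.36072861056033, 'cx': 258.46673240718786, 'cy': 191.47584430086476, 'dist': array([-0.01946228,  0.        ,  0.        ,  0.        ,  0.        ]), 'origin': array([1287.3983015 ,  594.23568353,  969.88553397]), 'attitude': array([-1.1618008 , -2.30617575,  1.04411137])}
top {'fx': 443.53662931603486, 'fy': 443.53662931603486, 'cx': 254.7682311984604, 'cy': 187.24524370138292, 'dist': array([-0.16581046,  0.        ,  0.        ,  0.        ,  0.        ]), 'origin': array([ 336.29671383,  -16.43610105, 1790.9580641 ]), 'attitude': array([-2.19719128,  2.17197753, -0.10025982])}
wrist {'fx': 290.6330471539861, 'fy': 290.6330471539861, 'cx': 254.7533049215388, 'cy': 196.21778704925939, 'dist': array([0.01272974, 0.        , 0.        , 0.        , 0.        ]), 'T_tool_cam': array([[ 6.69343686e-04, -9.62492767e-01, -2.71306515e-01,
         7.47470332e+01],
       [ 9.99999590e-01,  4.78887196e-04,  7.68201047e-04,
         3.53577967e-01],
       [-6.09462735e-04, -2.71306918e-01,  9.62492693e-01,
         1.92287011e+01],
       [ 0.00000000e+00,  0.00000000e+00,  0.00000000e+00,
         1.00000000e+00]])}
```

View pics/scene0.png

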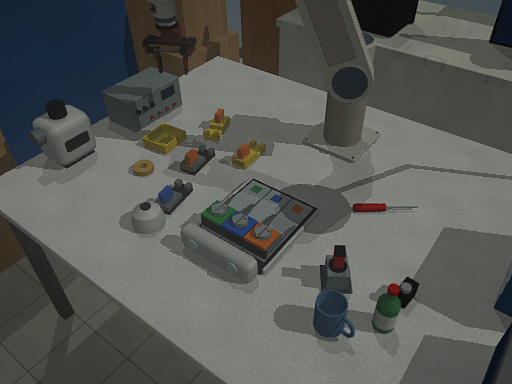

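View pics/top0.png

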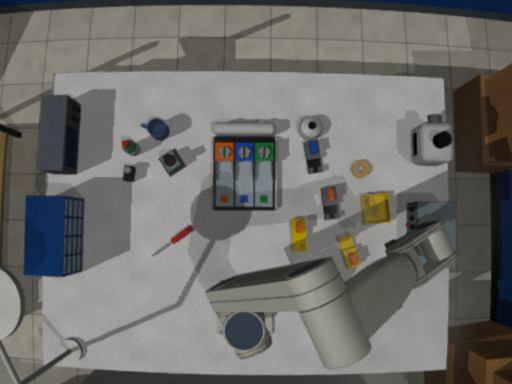

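View pics/wrist0.png

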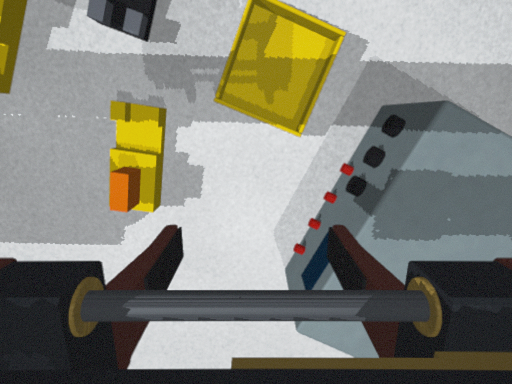

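Run:
```python
from h import *
Z={'pack_blue_center':33,'pack_green_center':33,'pack_orange_center':33,'key_grip':91,'key_stand_top':58,'bay_blue_home':45,'bay_green_home':45,'bay_orange_home':45,'lockhead_blue':70,'lockhead_green':70,'lockhead_orange':70,'chassis':0,'mug':0,'servo':0,'gear':0,'screwdriver':0,'parts_tray':0,'spray':0,'shell':0}
for n,z in Z.items():
    for c in ['top','scene']:
        if z==0 and c=='scene' and n!='chassis': continue
        for r in ctrl.landmark_of(n,c)[:3]:
            print(n,c,round(r['p'],2),np.round(r['uv'],1),np.round(ray(c,r['uv'],z),1))
print(ctrl.get_obs()['t'])
```

```text
pack_blue_center top 0.78 [317.3 156.2] [ 608.4 -283.7   33. ]
pack_blue_center scene 0.6 [175. 192.] [ 610.9 -259.9   33. ]
pack_green_center top 0.31 [360.3 168.9] [ 559.6 -459.2   33. ]
pack_orange_center top 0.94 [332.5 206.2] [ 407.9 -344.7   33. ]
pack_orange_center top 0.86 [300.7 236.2] [ 287.7 -217.6   33. ]
pack_orange_center top 0.73 [353.6 253.8] [ 218.6 -430.5   33. ]
pack_orange_center scene 0.97 [248.  150.2] [ 301.  -208.6   33. ]
pack_orange_center scene 0.91 [216.1 123.3] [ 236.3 -413.1   33. ]
key_grip top 0.42 [170.6 161.1] [573.3 294.9  91. ]
key_grip scene 0.83 [340.5 257.3] [583.8 310.1  91. ]
key_stand_top top 0.54 [168.5 160.6] [579.8 309.4  58. ]
key_stand_top top 0.18 [241.8 160.8] [582.  19.  58.]
key_stand_top scene 0.7 [339.2 262.2] [573.8 304.7  58. ]
bay_blue_home scene 0.71 [251.1 216.7] [566.    9.5  45. ]
bay_green_home top 0.67 [262.8 164. ] [572.  -64.3  45. ]
bay_green_home scene 0.59 [228.2 208.8] [579.8 -66.1  45. ]
bay_orange_home top 0.83 [225.7 161.5] [580.3  83.1  45. ]
bay_orange_home top 0.56 [163.3 129.9] [706.2 337.2  45. ]
bay_orange_h
[... 673 characters left out ...]
577.5  15.9   0. ]
chassis top 0.39 [261.1 150.1] [635.3 -58.1   0. ]
chassis top 0.25 [329.3 204.9] [ 414.4 -337.7    0. ]
chassis scene 0.74 [161.2 142.9] [ 419.8 -528.6   -0. ]
mug top 0.86 [163. 130.] [715.3 347.5   0. ]
servo top 0.77 [130.1 175.3] [525.8 478.3   0. ]
gear top 0.53 [358.  165.5] [ 577.7 -458.     0. ]
screwdriver top 0.53 [171.6 240.7] [262.2 299.5   0. ]
screwdriver top 0.36 [306.8 126.2] [ 738.  -245.7    0. ]
parts_tray top 0.72 [372.9 209.1] [ 398.7 -519.     0. ]
spray top 0.75 [135.1 149.6] [632.6 461.4   0. ]
spray top 0.59 [328.8 205.8] [ 410.7 -335.7    0. ]
spray top 0.27 [160.2 128.9] [719.9 359.4   0. ]
shell top 0.75 [306.7 130. ] [ 722.  -245.3    0. ]
1.7
```

The black-bodied blue-fin pack is near top (317,156) and the black-bodied orange-fin pack near top (331,202). The yellow look-alikes are at (300,234) and (347,250). I see no green pack. The key stand is near (172,160). Next I'll zoom in on the cams and the chassis.

Run:
```python
from h import *
a=cv2.imread('pics/top0.png'); b=cv2.imread('pics/scene0.png')
cv2.imwrite('pics/z1.png',cv2.resize(a[115:215,205:285],None,fx=6,fy=6,interpolation=cv2.INTER_CUBIC))
cv2.imwrite('pics/z2.png',cv2.resize(b[165:285,175:325],None,fx=5,fy=5,interpolation=cv2.INTER_CUBIC))
cv2.imwrite('pics/z3.png',cv2.resize(a[125:225,290:390],None,fx=6,fy=6,interpolation=cv2.INTER_CUBIC))
```

```text
(no output)
```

View pics/z1.png

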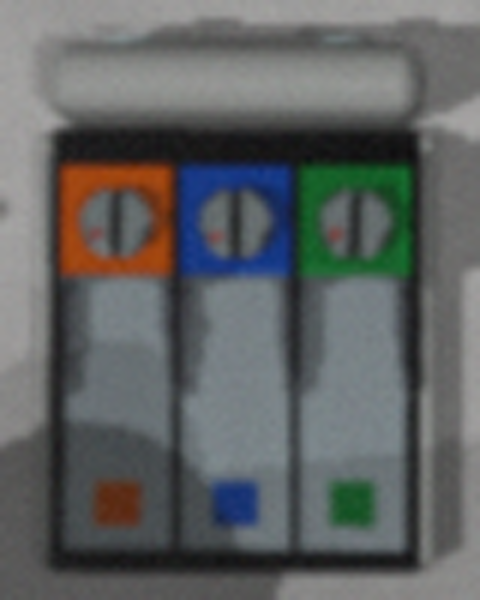

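View pics/z2.png

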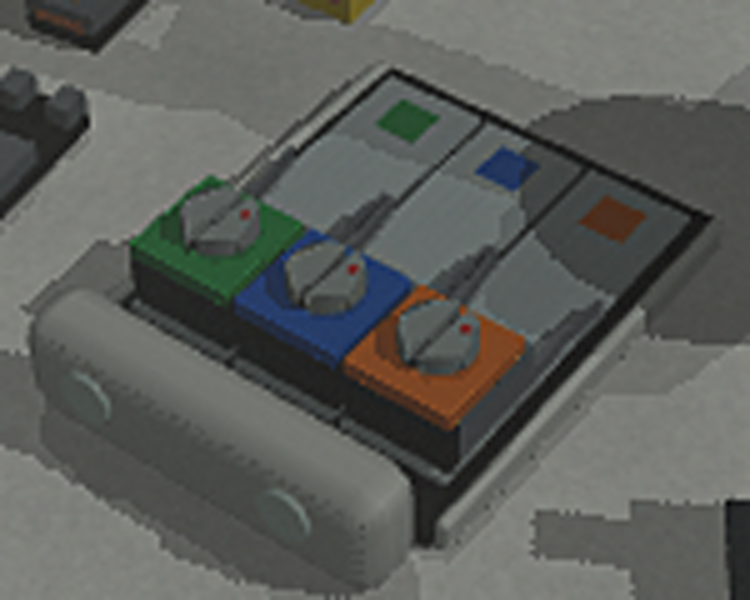

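View pics/z3.png

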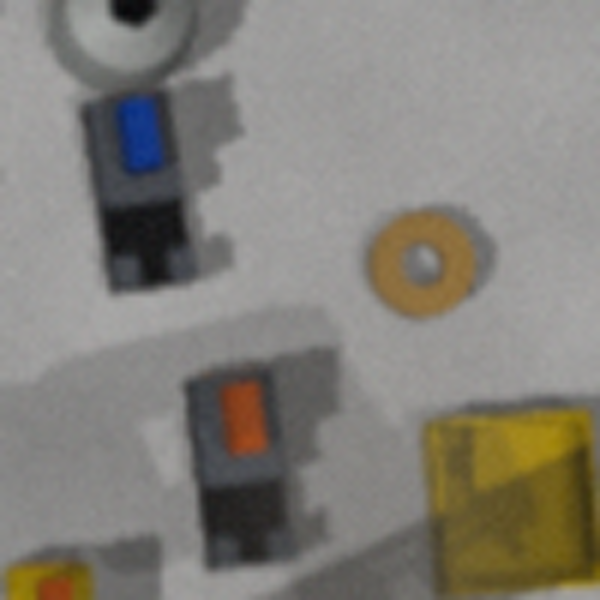

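```bash
cat >> h.py <<'E'
def yaw(o):
    X=R.from_rotvec(o['orientation']).as_matrix()[:,0]; return np.arctan2(X[1],X[0])
def plan(x,y,z,phi=None):
    """turn first (about tool z), then shift in tool axes"""
    o=ctrl.get_obs(); p=yaw(o); phi=p if phi is None else phi
    d=np.array([x,y,z])-o['ee_pos']; c,s=np.cos(phi),np.sin(phi)
    dp=np.degrees((p-phi+np.pi)%(2*np.pi)-np.pi)
    print('turn tz %.1f deg | shift mm x %.1f y %.1f z %.1f'%(dp,d[0]*c+d[1]*s,d[0]*s-d[1]*c,-d[2]))
def st():
    o=ctrl.get_obs(); print('t %.1f'%o['t'],'pos',np.round(o['ee_pos'],1),'phi %.3f'%yaw(o),'F',np.round(o['ft_force'],1),'M',np.round(o['moment'],2),'w %.1f'%o['width'],'q',np.round(o['qpos'],2)); return o
E
python3 - <<'E'
from h import *
st(); plan(440,-345,340,.13)
E
```

```text
t 1.7 pos [ 281.3 -558.1  404.7] phi 0.467 F [-0.8  0.5 -0. ] M [-0.05  0.03  0.02] w 87.7 q [-1.12  0.42  1.63 -0.    1.09 -0.02]
turn tz 19.3 deg | shift mm x 185.0 y -190.7 z 64.7
```

Call:
jog_arm(
  steps=[
    [[0,0,0,0,0,6.4,-1],[0,0,0,0,0,6.4,-1],[0,0,0,0,0,6.4,-1],[0.031,-0.032,0.011,0,0,0,-1],[0.031,-0.032,0.011,0,0,0,-1],[0.031,-0.032,0.011,0,0,0,-1],[0.031,-0.032,0.011,0,0,0,-1],[0.031,-0.032,0.011,0,0,0,-1],[0.031,-0.032,0.011,0,0,0,-1],[0,0,0,0,0,0,-1],[0,0,0,0,0,0,-1]],
  ],
)

```text
t: 2.62
ee_pos: [426.8, -361.4, 344.3]
orientation: [-3.134, -0.213, 0.001]
ft_force: [-0.1, -0.4, -1.1]
width: 87.6
```

Run:
```python
from h import *
st(); snap('wrist','w1.png'); snap('top','t1.png')
for r in ctrl.trace('pack_orange_center','wrist'): print(r['p'],r['bbox'])
for r in ctrl.landmark_of('pack_orange_center','wrist'): print(r['p'],r['uv'],ray('wrist',r['uv'],33))
```

```text
t 2.6 pos [ 426.8 -361.4  344.3] phi 0.136 F [-0.1 -0.4 -1.1] M [-0.01  0.05 -0.02] w 87.6 q [-0.72  0.41  1.82 -0.    0.91  0.71]
0.95 [202.2, 118.8, 260.7, 245.0]
0.7 [250.2, 283.4, 303.5, 355.8]
0.63 [73.8, 219.8, 142.0, 282.5]
0.82 [274.5, 346.0] [ 232.86325488 -414.5695291    33.        ]
0.79 [110.6, 282.5] [ 295.6050192  -216.76718256   33.        ]
0.6 [231.3, 187.1] [ 424.49532535 -340.49040819   33.        ]
```

View pics/w1.png

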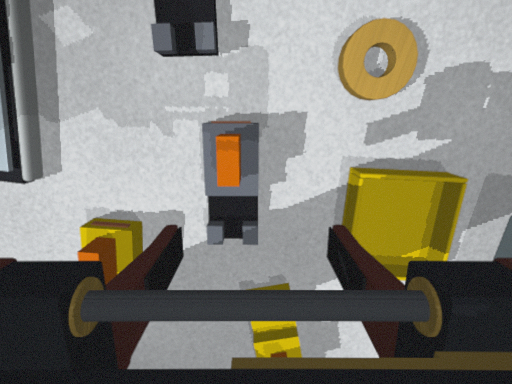

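View pics/t1.png

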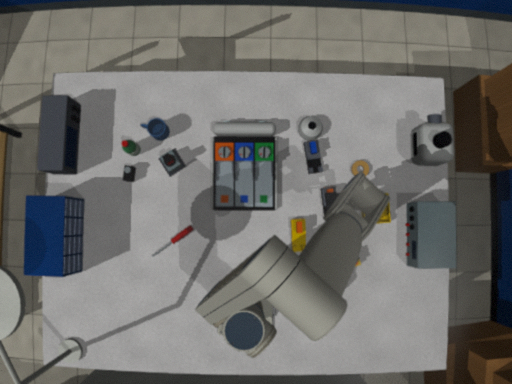

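```bash
cat >> h.py <<'E'
from scipy.optimize import minimize
def box(x0,x1,y0,y1,z0,z1): return np.array([[x,y,z] for x in(x0,x1) for y in(y0,y1) for z in(z0,z1)],float)
def hull(n,P,o):
    m=np.zeros((384,512),np.uint8); h=cv2.convexHull((proj(n,P,o)*16).astype(np.int32)); cv2.fillConvexPoly(m,h,1,shift=4); return m.astype(bool)
def fitpack(n,thing,im,o,guess,zc=33,save=None,hue=None):
    hsv=cv2.cvtColor(im,cv2.COLOR_RGB2HSV); H=hsv[...,0].astype(int)
    c=(H>=3)&(H<=14) if 'orange' in thing else (H>100)&(H<128)
    c&=(hsv[...,1]>150)&(hsv[...,2]>60)
    tr=None
    for r in ctrl.trace(thing,n):
        b=r['bbox']; q=proj(n,[[guess[0],guess[1],zc]],o)[0]
        if b[0]-15<q[0]<b[2]+15 and b[1]-15<q[1]<b[3]+15: tr=r['pixels'];break
    if tr is None: print('no trace'); return
    fm=c&cv2.dilate(tr.astype(np.uint8),np.ones((5,5))).astype(bool)
    F=box(-55,-10,-10,10,-3,33); B=[box(-65,10,-28,28,-33,-3),box(-65,65,-28,28,-33,-12)]
    def put(P,v):
        cs,sn=np.cos(v[2]),np.sin(v[2]); return np.c_[v[0]+P[:,0]*cs-P[:,1]*sn,v[1]+P[:,0]*sn+P[:,1]*cs,zc+P[:,2]]
    def iou(a,b): return (a&b).sum()/max(1,(a|b).sum())
    def cost(v):
        f=hull(n,put(F,v),o); w=f|hull(n,put(B[0],v),o)|hull(n,put(B[1],v),o)
        return -iou(f,fm)-iou(w,tr)
    best=None
    for s in (8,3):
        x0=np.array(guess,float) if best is None else best.x
        sim=np.array([x0,x0+[s,0,0],x0+[0,s,0],x0+[0,0,s*.012]])
        best=minimize(cost,x0,method='Nelder-Mead',options=dict(initial_simplex=sim,xatol=.02,fatol=1e-4,maxiter=150))
    print(thing,n,'x %.1f y %.1f th %.3f'%tuple(best.x),'score %.3f'%-best.fun,'finpx',fm.sum())
    return best.x
E
python3 - <<'E'
from h import *
o=st(); im=ctrl.get_image('wrist'); fitpack('wrist','pack_orange_center',im,o,[418,-343,np.pi+.14])
im=ctrl.get_image('top'); fitpack('top','pack_blue_center',im,None,[608,-280,np.pi+.13])
E
```

```text
t 2.8 pos [ 425.3 -364.3  345.2] phi 0.130 F [0.2 0.3 0.4] M [0.05 0.08 0.05] w 87.8 q [-0.73  0.41  1.82 -0.    0.91  0.71]
pack_orange_center wrist x 424.6 y -336.3 th 3.275 score 1.505 finpx 766
pack_blue_center top x 608.7 y -269.4 th 3.339 score 1.588 finpx 74
```

```bash
cat >> h.py <<'E'
def overlay(im,n,v,o,f,zc=33,crop=None,k=3):
    a=cv2.cvtColor(im,cv2.COLOR_RGB2BGR).copy()
    for P,col in ((box(-55,-10,-10,10,-3,33),(255,0,255)),(box(-65,65,-28,28,-33,-3),(0,255,0))):
        cs,sn=np.cos(v[2]),np.sin(v[2]); W=np.c_[v[0]+P[:,0]*cs-P[:,1]*sn,v[1]+P[:,0]*sn+P[:,1]*cs,zc+P[:,2]]
        u=proj(n,W,o)
        for i in range(8):
            for j in range(i):
                if bin(i^j).count('1')==1: cv2.line(a,tuple(map(int,u[i]*16)),tuple(map(int,u[j]*16)),col,1,cv2.LINE_AA,4)
    if crop: a=a[crop[1]:crop[3],crop[0]:crop[2]]
    cv2.imwrite('pics/'+f,cv2.resize(a,None,fx=k,fy=k))
E
python3 - <<'E'
from h import *
o=st(); im=ctrl.get_image('wrist'); overlay(im,'wrist',[424.6,-336.3,3.275],o,'o1.png',crop=(150,80,320,270))
E
```

```text
t 3.0 pos [ 425.2 -364.1  345. ] phi 0.130 F [ 0.2 -0.4  0.6] M [ 0.05 -0.01  0.01] w 87.8 q [-0.73  0.41  1.82 -0.    0.91  0.71]
```

View pics/o1.png

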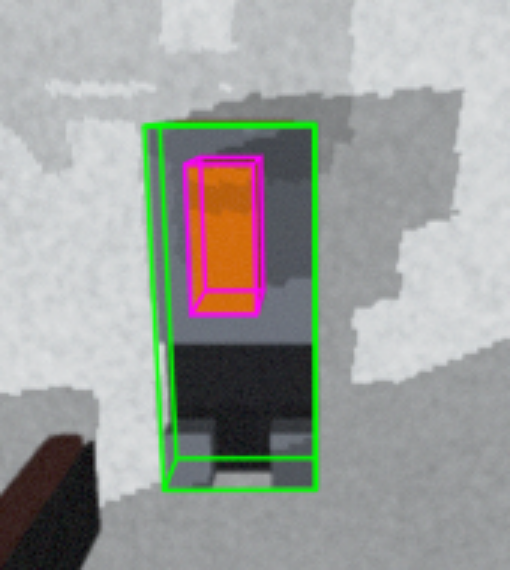

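Run:
```python
from h import *
plan(457,-332,216,.134)
```

```text
turn tz -0.2 deg | shift mm x 35.7 y -27.4 z 128.9
```

Call:
jog_arm(
  steps=[
    [[0.018,-0.014,0.015,0,0,0,-1],[0.018,-0.0134,0.015,0,0,0,-1],[0,0,0.02,0,0,0,-1],[0,0,0.02,0,0,0,-1],[0,0,0.02,0,0,0,-1],[0,0,0.02,0,0,0,-1],[0,0,0.019,0,0,0,-1],[0,0,0,0,0,0,-1],[0,0,0,0,0,0,-1],[0,0,0,0,0,0,-1]],
  ],
)

```text
t: 3.9
ee_pos: [458.1, -331.7, 216.5]
orientation: [3.134, 0.206, 0.001]
ft_force: [0.2, -0.1, 0.0]
width: 88.0
```

Run:
```python
from h import *
st(); snap('wrist','w2.png')
```

```text
t 3.9 pos [ 458.1 -331.7  216.5] phi 0.131 F [ 0.2 -0.1  0. ] M [ 0.02  0.06 -0.01] w 88.0 q [-0.65  0.61  1.86  0.    0.67  0.79]
```

View pics/w2.png

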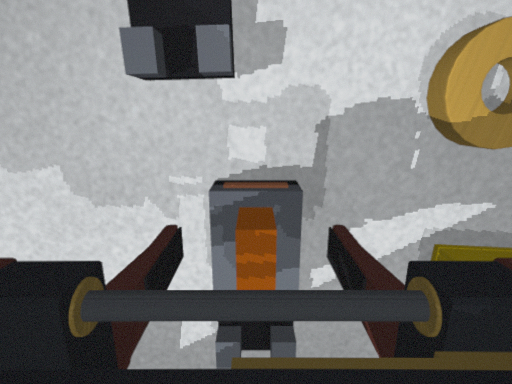

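Call:
jog_arm(
  steps=[
    [[0,0,0,0,0,0,1],[0,0,0,0,0,0,1],[0,0,0,0,0,0,1],[0,0,0,0,0,0,1],[0,0,0,0,0,0,1],[0,0,0,0,0,0,1],[0,0,0,0,0,0,1],[0,0,-0.01,0,0,0,1],[0,0,-0.02,0,0,0,1],[0,0,-0.03,0,0,0,1],[0,0,-0.03,0,0,0,1],[0,0,-0.03,0,0,0,1],[0,0,0,0,0,0,1],[0,0,0,0,0,0,1]],
  ],
)

```text
t: 5.12
ee_pos: [458.3, -331.5, 338.2]
orientation: [3.132, 0.207, 0.005]
ft_force: [0.5, 0.1, -0.1]
width: 0.8
```

Run:
```python
from h import *
st(); snap('wrist','w3.png')
im=snap('top','t2.png')
# chassis features from top
hsv=cv2.cvtColor(im,cv2.COLOR_RGB2HSV);H=hsv[...,0].astype(int)
for nm,m in dict(orange=(H>=3)&(H<=14),blue=(H>105)&(H<128),green=(H>50)&(H<80)).items():
    m=(m&(hsv[...,1]>130)&(hsv[...,2]>40)).astype(np.uint8); m[:,:205]=0;m[:,285:]=0
    n,l,s,c=cv2.connectedComponentsWithStats(m)
    for i in range(1,n):
        if s[i,4]>20: 
            z=70 if s[i,1]<170 else 24
            x,y,w,h,_=s[i]
            print(nm,s[i],np.round(c[i],2),np.round(ray('top',c[i],z),1),np.round(ray('top',(x-.5,y-.5),z)[:2],1),np.round(ray('top',(x+w-.5,y+h-.5),z)[:2],1))
```

```text
t 5.1 pos [ 458.3 -331.5  338.2] phi 0.132 F [ 0.5  0.1 -0.1] M [-0.01  0.05  0.01] w 0.8 q [-0.65  0.42  1.81  0.    0.9   0.79]
orange [215 142  19  19 250] [224.07 150.62] [619.8  88.9  70. ] [655.7 127.3] [581.1  51.2]
orange [221 196   7   6  42] [224.  198.5] [434.3  88.6  24. ] [446.1 102.8] [422.5  74.4]
blue [235 142  19  19 240] [244.02 150.66] [620.6  10.6  70. ] [656.6  48.5] [582.  -27.1]
blue [241 196   7   6  42] [244.  198.5] [435.3   8.8  24. ] [447.1  22.9] [423.4  -5.3]
green [254 142  20  19 225] [263.91 150.32] [622.9 -67.5  70. ] [657.5 -26.2] [ 583.1 -105.4]
green [261 196   6   6  36] [263.5 198.5] [436.2 -69.   24. ] [448.  -56.9] [424.3 -81.1]
```

View pics/w3.png

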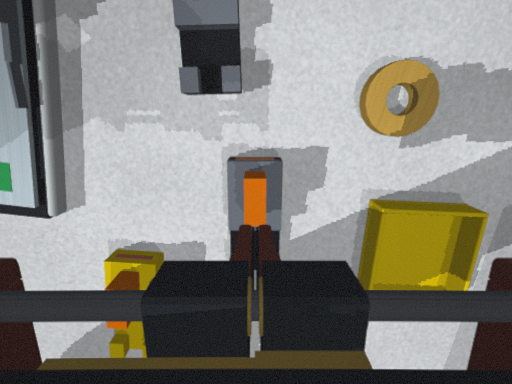

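Run:
```python
from h import *
o=st(); im=ctrl.get_image('wrist'); v=fitpack('wrist','pack_orange_center',im,o,[424,-336,np.pi+.14])
print(proj('wrist',[[458.3,-331.5,66],[458.3,-331.5,156]],o))
overlay(im,'wrist',v,o,'o2.png',crop=(150,80,320,270))
```

```text
t 5.2 pos [ 457.5 -330.9  335.5] phi 0.132 F [ 0.3 -0.4 -0.9] M [0.01 0.03 0.01] w 0.3 q [-0.65  0.43  1.81  0.    0.9   0.79]
pack_orange_center wrist x 424.5 y -337.4 th 3.286 score 1.242 finpx 731
[[255.25225362 199.97754957]
 [255.49915329 242.61867949]]
```

View pics/o2.png

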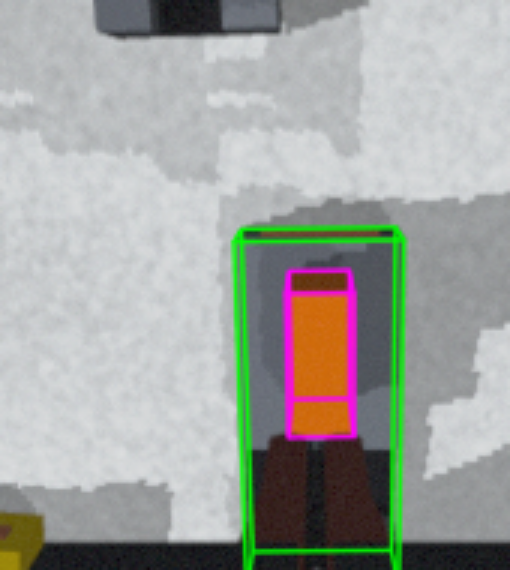

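Call:
jog_arm(
  steps=[
    [[0,0,0,0,0,0,-1],[0,0,0,0,0,0,-1],[0,0,0,0,0,0,-1],[0,0,0,0,0,0,-1],[0,0,0,0,0,0,-1]],
  ],
)

```text
t: 5.73
ee_pos: [457.9, -331.2, 335.5]
orientation: [-3.134, -0.207, 0.001]
ft_force: [-0.1, 0.1, -0.7]
width: 30.3
```

The first close was too short: the fingers were still moving when I lifted, and the pack hasn't moved. Its fin is still on the grasp axis at (255,200), so I'll grasp again and wait longer.

Call:
jog_arm(
  steps=[
    [[0,0,0.01,0,0,0,0],[0,0,0.02,0,0,0,0],[0,0,0.03,0,0,0,0],[0,0,0.03,0,0,0,0],[0,0,0.02,0,0,0,0],[0,0,0.009,0,0,0,0],[0,0,0,0,0,0,0],[0,0,0,0,0,0,0],[0,0,0,0,0,0,1],[0,0,0,0,0,0,1],[0,0,0,0,0,0,1],[0,0,0,0,0,0,1],[0,0,0,0,0,0,1],[0,0,0,0,0,0,1],[0,0,0,0,0,0,1],[0,0,0,0,0,0,1],[0,0,0,0,0,0,1],[0,0,0,0,0,0,1]],
  ],
)

```text
t: 7.23
ee_pos: [458.2, -331.6, 217.7]
orientation: [3.134, 0.207, 0.002]
ft_force: [-0.1, 0.3, 7.2]
width: 19.7
```

Run:
```python
from h import *
st()
```

```text
t 7.2 pos [ 458.2 -331.6  217.7] phi 0.132 F [-0.1  0.3  7.2] M [0.16 0.14 0.04] w 19.7 q [-0.65  0.61  1.86 -0.    0.67  0.79]
```

Call:
jog_arm(
  steps=[
    [[0,0,-0.01,0,0,0,1],[0,0,-0.02,0,0,0,1],[0,0,-0.03,0,0,0,1],[0,0,-0.03,0,0,0,1],[0,0,-0.03,0,0,0,1],[0,0,-0.02,0,0,0,1],[0,0,0,0,0,0,1],[0,0,0,0,0,0,1]],
  ],
)

```text
t: 7.9
ee_pos: [457.7, -331.1, 357.5]
orientation: [3.134, 0.207, 0.002]
ft_force: [-0.3, -0.3, -2.5]
width: 19.9
```

Run:
```python
from h import *
st(); plan(430,50,365,0)
```

```text
t 7.9 pos [ 457.7 -331.1  357.5] phi 0.132 F [-0.3 -0.3 -2.5] M [ 0.03 -0.1   0.02] w 19.9 q [-0.65  0.4   1.8   0.    0.94  0.79]
turn tz 7.5 deg | shift mm x -27.7 y -381.1 z -7.5
```

Call:
jog_arm(
  steps=[
    [[0,0,0,0,0,3.8,1],[0,0,0,0,0,3.8,1],[-0.002,-0.027,-0.001,0,0,0,1],[-0.002,-0.027,-0.001,0,0,0,1],[-0.002,-0.027,-0.001,0,0,0,1],[-0.002,-0.027,-0.001,0,0,0,1],[-0.002,-0.027,-0.001,0,0,0,1],[-0.002,-0.027,-0.001,0,0,0,1],[-0.002,-0.027,-0.001,0,0,0,1],[-0.002,-0.027,0,0,0,0,1],[-0.002,-0.027,0,0,0,0,1],[-0.002,-0.027,0,0,0,0,1],[-0.002,-0.027,0,0,0,0,1],[-0.002,-0.027,0,0,0,0,1],[-0.002,-0.027,0,0,0,0,1],[-0.002,-0.027,0,0,0,0,1],[0,0,0,0,0,0,1],[0,0,0,0,0,0,1]],
  ],
)

```text
t: 9.4
ee_pos: [429.3, 47.8, 362.1]
orientation: [3.141, 0.003, -0.006]
ft_force: [-0.6, 0.5, -3.8]
width: 19.8
```

Run:
```python
from h import *
st(); snap('wrist','w4.png')
```

```text
t 9.4 pos [429.3  47.8 362.1] phi 0.002 F [-0.6  0.5 -3.8] M [ 0.04 -0.09 -0.04] w 19.8 q [ 0.08  0.2   2.07 -0.    0.87  1.65]
```

View pics/w4.png

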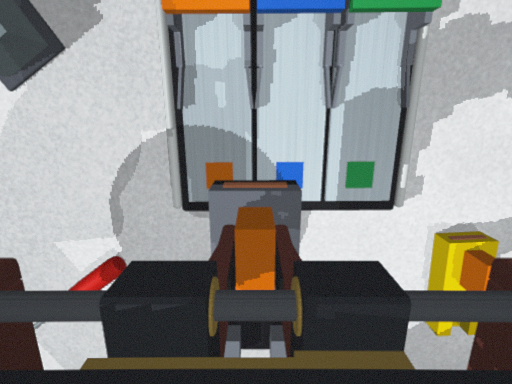

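Run:
```python
from h import *
o=st(); im=ctrl.get_image('wrist')
hsv=cv2.cvtColor(im,cv2.COLOR_RGB2HSV);H=hsv[...,0].astype(int)
for nm,m in dict(orange=(H>=3)&(H<=14),blue=(H>105)&(H<128),green=(H>50)&(H<80)).items():
    m=(m&(hsv[...,1]>130)&(hsv[...,2]>40)).astype(np.uint8); m[200:]=0
    n,l,s,c=cv2.connectedComponentsWithStats(m)
    for i in range(1,n):
        if s[i,4]>60:
            x,y,w,h,_=s[i]; z=24 if y>100 else 60
            print(nm,s[i],np.round(ray('wrist',c[i],z,o)[:2],1), np.round(ray('wrist',(x-.5,y+h-.5),z,o)[:2],1),np.round(ray('wrist',(x+w-.5,y+h-.5),z,o)[:2],1))
# lane divider black lines at z ~36: profile rows
for r in (60,80,100,130,150):
    g=im[r,165:425].astype(int).sum(1); d=[i+165 for i in range(260) if g[i]<120]
    print(r,d)
```

```text
t 9.4 pos [429.6  47.  362.3] phi 0.001 F [-0.2  0.4 -3.6] M [ 0.03 -0.06  0.05] w 19.7 q [ 0.08  0.2   2.07 -0.    0.87  1.65]
orange [160   0  89  15 417] [589.   95.5] [585.1 128.2] [585.4  52.2]
orange [205 163  27  26 438] [440.9  88.1] [422.5 103.4] [422.6  72.9]
orange [223 182  64   6 259] [427.4  45.8] [423.7  83. ] [423.8  10.6]
blue [ 255    0   89   14 1170] [591.7  10. ] [586.2  47. ] [586.1 -29. ]
blue [276 163  27  25 503] [441.3   8.1] [423.8  23.1] [423.8  -7.5]
green [ 348    0   92   13 1073] [592.  -69.4] [586.9 -32.3] [ 586.5 -110.4]
green [345 162  28  26 647] [439.4 -69.3] [423.9 -54.9] [423.9 -86.4]
60 [171, 172, 173, 251, 252, 253, 254]
80 [172, 173, 174, 251, 252, 253, 254]
100 [174, 175, 253]
130 [177, 178, 179, 180, 181, 252, 253, 254, 325, 326, 398, 399, 400, 401]
150 [178, 179, 180, 181, 182, 252, 253, 254, 255, 324, 325, 396, 397, 398, 399]
```

Call:
jog_arm(
  steps=[
    [[0,0,0,0,0,-6.95,1],[0,0,0,0,0,-6.95,1],[0,0,0,0,0,-6.95,1],[0,0,0,0,0,-6.95,1],[0,0,0,0,0,-6.95,1],[0,0,0,0,0,-6.95,1],[0,0,0,0,0,-6.95,1],[0,0,0,0,0,-6.95,1],[0,0,0,0,0,-6.95,1],[0,0,0,0,0,-6.95,1],[0,0,0,0,0,-6.95,1],[0,0,0,0,0,-6.95,1],[0,0,0,0,0,-6.95,1]],
  ],
)

```text
t: 10.58
ee_pos: [430.1, 45.6, 363.1]
orientation: [-2.211, -2.231, 0.002]
ft_force: [-0.5, 0.7, -3.0]
width: 19.7
```

Call:
jog_arm(
  steps=[
    [[0,0,0,0,0,-6.95,1],[0,0,0,0,0,-6.95,1],[0,0,0,0,0,-6.95,1],[0,0,0,0,0,-6.95,1],[0,0,0,0,0,-6.95,1],[0,0,0,0,0,-6.95,1],[0,0,0,0,0,-6.95,1],[0,0,0,0,0,-6.95,1],[0,0,0,0,0,-6.95,1],[0,0,0,0,0,-6.95,1],[0,0,0,0,0,-6.95,1],[0,0,0,0,0,-6.95,1],[0,0,0,0,0,-6.95,1],[0,0,0,0,0,0,1],[0,0,0,0,0,0,1]],
  ],
)

```text
t: 11.83
ee_pos: [430.1, 45.9, 363.3]
orientation: [0.009, -3.14, 0.0]
ft_force: [1.7, 0.0, -3.5]
width: 19.9
```

Run:
```python
from h import *
st(); plan(433,88.2,262,np.pi+.01)
```

```text
t 11.8 pos [430.1  45.9 363.3] phi -3.136 F [ 1.7  0.  -3.5] M [0.04 0.02 0.04] w 19.9 q [ 0.08  0.2   2.07 -0.    0.87 -1.5 ]
turn tz -0.2 deg | shift mm x -3.3 y 42.3 z 101.3
```

Call:
jog_arm(
  steps=[
    [[-0.004,0.014,0.02,0,0,-0.2,1],[-0.004,0.014,0.02,0,0,0,1],[0,0.0143,0.02,0,0,0,1],[0,0,0.02,0,0,0,1],[0,0,0.02,0,0,0,1],[0,0,0,0,0,0,1],[0,0,0,0,0,0,1],[0,0,0,0,0,0,1]],
  ],
)

```text
t: 12.5
ee_pos: [438.1, 88.9, 264.3]
orientation: [-0.02, 3.141, 0.0]
ft_force: [0.2, -0.1, -3.7]
width: 19.8
```

Run:
```python
from h import *
o=st(); im=snap('wrist','w5.png'); im=snap('scene','s5.png')
cv2.imwrite('pics/s5z.png',cv2.resize(cv2.cvtColor(im,cv2.COLOR_RGB2BGR)[120:290,170:340],None,fx=4,fy=4))
v=[438+33.5,88.2,.006]
overlay(im,'scene',v,None,'s5o.png',zc=33+o['ee_pos'][2]-216.5,crop=(170,120,340,290),k=4)
```

```text
t 12.5 pos [438.1  88.9 264.3] phi -3.129 F [ 0.2 -0.1 -3.7] M [ 0.07 -0.05  0.03] w 19.8 q [ 0.17  0.41  2.1  -0.    0.63 -1.41]
```

View pics/w5.png

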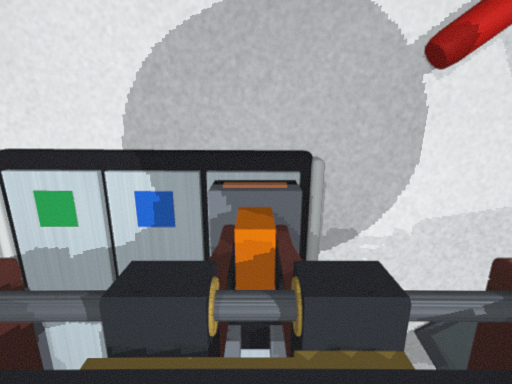

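View pics/s5o.png

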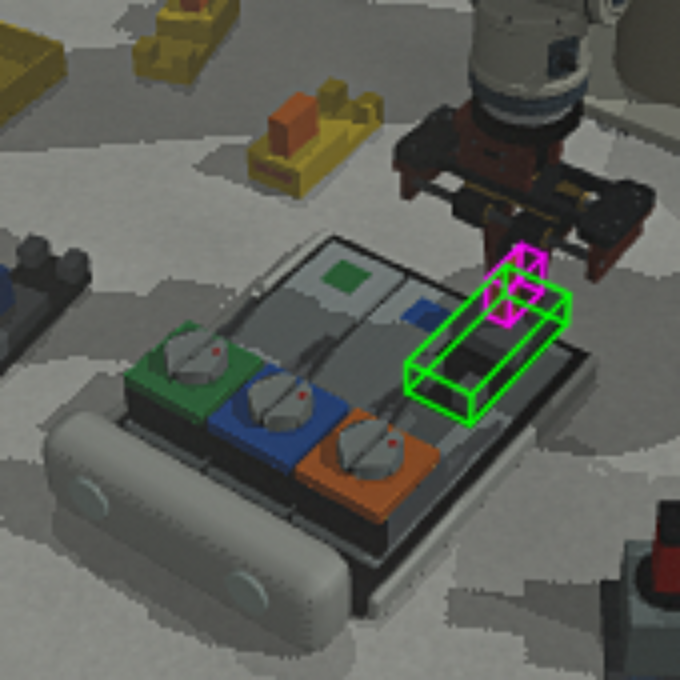

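Call:
jog_arm(
  steps=[
    [[0,0,0.008,0,0,0,1],[0,0,0.007,0,0,0,1],[0,0,0.004,0,0,0,1],[0,0,0.002,0,0,0,1],[0,0,0,0,0,0,1],[0,0,0,0,0,0,1]],
  ],
)

```text
t: 13.1
ee_pos: [437.6, 89.2, 242.5]
orientation: [0.023, -3.141, 0.0]
ft_force: [0.6, -0.8, -3.6]
width: 19.8
```

Run:
```python
from h import *
o=st(); im=snap('wrist','w6.png')
```

```text
t 13.1 pos [437.6  89.2 242.5] phi -3.127 F [ 0.6 -0.8 -3.6] M [ 0.09 -0.06  0.05] w 19.8 q [ 0.17  0.45  2.11  0.    0.58 -1.41]
```

View pics/w6.png

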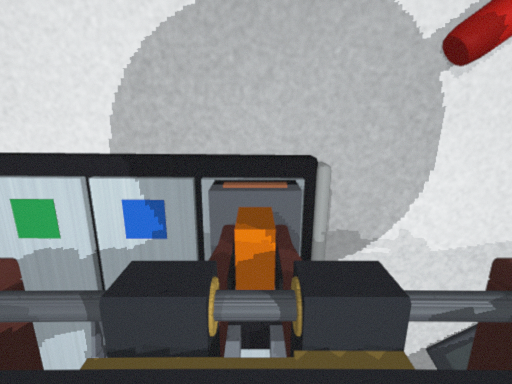

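Call:
jog_arm(
  steps=[
    [[0,-0.001,0.001,0,0,0,1],[0,0,0.001,0,0,0,1],[0,0,0.001,0,0,0,1],[0,0,0,0,0,0,1],[0,0,0,0,0,0,1]],
  ],
)

```text
t: 13.57
ee_pos: [437.9, 88.2, 241.6]
orientation: [-0.023, 3.14, 0.0]
ft_force: [-5.9, -2.0, 26.0]
width: 19.7
```

Run:
```python
from h import *
o=st()
```

```text
t 13.6 pos [437.9  88.2 241.6] phi -3.127 F [-5.9 -2.  26. ] M [-0.26  1.08  0.01] w 19.7 q [ 0.17  0.45  2.11 -0.    0.57 -1.41]
```

Call:
jog_arm(
  steps=[
    [[0,0,-0.0015,0,0,0,1],[0,0,0,0,0,0,1],[-0.005,0,0,0,0,0,1],[-0.008,0,0,0,0,0,1],[-0.008,0,0,0,0,0,1],[-0.008,0,0,0,0,0,1],[-0.006,0,0,0,0,0,1],[0,0,0,0,0,0,1],[0,0,0,0,0,0,1]],
  ],
)

```text
t: 14.32
ee_pos: [472.8, 88.7, 241.4]
orientation: [0.023, -3.141, 0.0]
ft_force: [-2.5, 0.4, 5.8]
width: 19.8
```

Run:
```python
from h import *
o=st()
```

```text
t 14.3 pos [472.8  88.7 241.4] phi -3.127 F [-2.5  0.4  5.8] M [-0.09  0.59  0.01] w 19.8 q [ 0.16  0.49  2.04 -0.    0.62 -1.42]
```

Call:
jog_arm(
  steps=[
    [[-0.008,0,0,0,0,0,1],[-0.01,0,0,0,0,0,1],[-0.01,0,0,0,0,0,1],[-0.01,0,0,0,0,0,1],[-0.01,0,0,0,0,0,1],[-0.008,0,0,0,0,0,1],[-0.004,0,0,0,0,0,1],[0,0,0,0,0,0,1],[0,0,0,0,0,0,1]],
  ],
)

```text
t: 15.07
ee_pos: [532.9, 89.5, 241.3]
orientation: [0.023, -3.141, 0.0]
ft_force: [-0.9, -1.5, 4.6]
width: 19.8
```

Run:
```python
from h import *
o=st();im=snap('scene','s6.png')
cv2.imwrite('pics/s6z.png',cv2.resize(cv2.cvtColor(im,cv2.COLOR_RGB2BGR)[120:290,170:340],None,fx=4,fy=4))
```

```text
t 15.1 pos [532.9  89.5 241.3] phi -3.127 F [-0.9 -1.5  4.6] M [-0.12  0.69 -0.05] w 19.8 q [ 0.14  0.55  1.91 -0.    0.69 -1.44]
```

View pics/s6z.png

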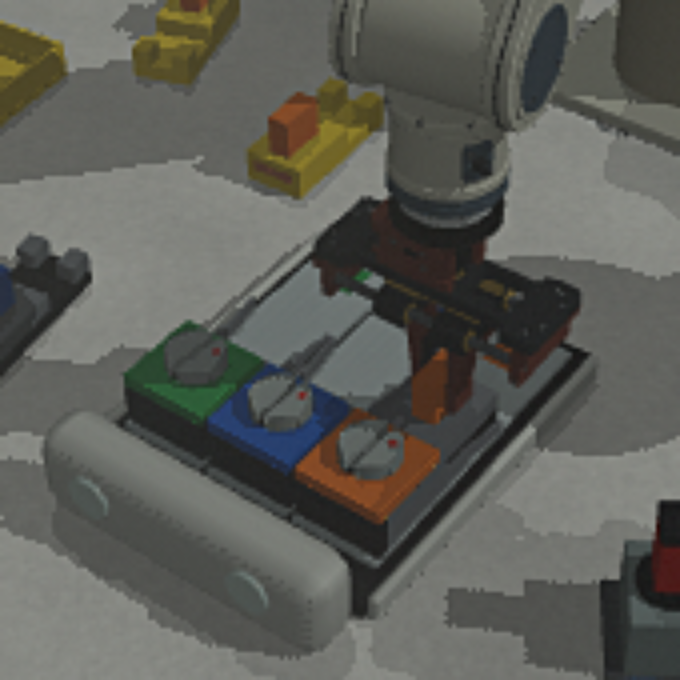

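Good: the pack is nearly home. Now I'll push slowly to the stop.

Call:
jog_arm(
  steps=[
    [[-0.003,0,0,0,0,0,1],[-0.003,0,0,0,0,0,1],[-0.003,0,0,0,0,0,1],[-0.002,0,0,0,0,0,1],[-0.001,0,0,0,0,0,1],[0,0,0,0,0,0,1]],
  ],
)

```text
t: 15.62
ee_pos: [544.0, 89.6, 241.2]
orientation: [0.023, -3.139, 0.0]
ft_force: [-6.0, -0.6, 8.5]
width: 20.0
```

Call:
jog_arm(
  steps=[
    [[-0.0015,0,0,0,0,0,1],[-0.0015,0,0,0,0,0,1],[0,0,0,0,0,0,1]],
  ],
)

```text
t: 15.87
ee_pos: [547.0, 89.7, 241.2]
orientation: [0.023, -3.139, 0.0]
ft_force: [-5.8, -1.3, 6.9]
width: 19.8
```

Call:
jog_arm(
  steps=[
    [[-0.0015,0,0,0,0,0,1],[-0.0015,0,0,0,0,0,1],[0,0,0,0,0,0,1]],
  ],
)

```text
t: 16.12
ee_pos: [549.3, 89.7, 241.2]
orientation: [0.023, -3.137, 0.001]
ft_force: [-10.7, -1.2, 12.3]
width: 20.1
```

Call:
jog_arm(
  steps=[
    [[-0.001,0,0,0,0,0,1],[-0.001,0,0,0,0,0,1],[0,0,0,0,0,0,1]],
  ],
)

```text
t: 16.37
ee_pos: [550.1, 89.7, 241.1]
orientation: [0.023, -3.133, 0.001]
ft_force: [-16.6, -0.4, 17.0]
width: 20.3
```

Call:
jog_arm(
  steps=[
    [[-0.001,0,0,0,0,0,1],[-0.001,0,0,0,0,0,1],[0,0,0,0,0,0,1],[0,0,0,0,0,0,1]],
  ],
)

```text
t: 16.7
ee_pos: [551.1, 89.8, 241.0]
orientation: [0.022, -3.13, 0.001]
ft_force: [-19.9, 0.8, 20.9]
width: 19.9
```

Run:
```python
from h import *
o=st();im=snap('scene','s7.png')
cv2.imwrite('pics/s7z.png',cv2.resize(cv2.cvtColor(im,cv2.COLOR_RGB2BGR)[180:260,220:320],None,fx=7,fy=7))
```

```text
t 16.7 pos [551.1  89.8 241. ] phi -3.127 F [-19.9   0.8  20.9] M [0.17 3.   0.  ] w 19.9 q [ 0.14  0.57  1.86  0.    0.72 -1.45]
```

View pics/s7z.png

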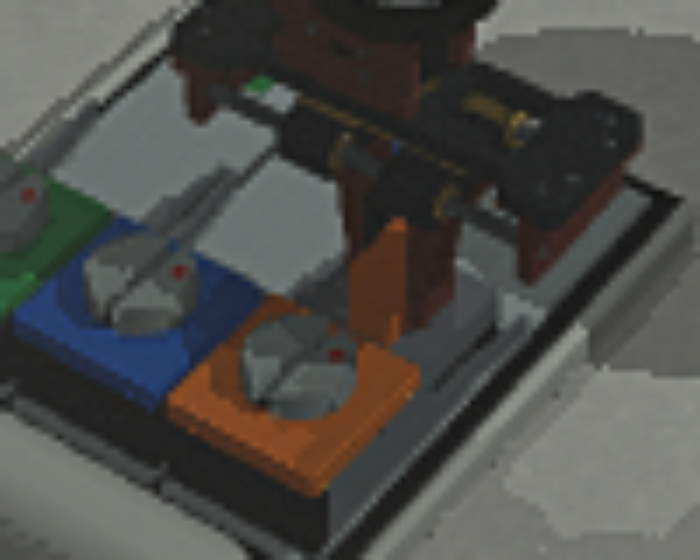

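Call:
jog_arm(
  steps=[
    [[0,0,0,0,0,0,0],[0,0,0,0,0,0,0],[0,0,0,0,0,0,0],[0,0,0,0,0,0,0],[0,0,-0.01,0,0,0,0],[0,0,-0.02,0,0,0,0],[0,0,-0.03,0,0,0,0],[0,0,-0.03,0,0,0,0],[0,0,-0.03,0,0,0,-1],[0.02,0,0,0,0,0,-1],[0,0,0,0,0,0,-1],[0,0,0,0,0,0,-1]],
  ],
)

```text
t: 17.75
ee_pos: [534.3, 89.6, 361.8]
orientation: [-0.023, 3.141, 0.0]
ft_force: [-0.1, -0.2, -1.2]
width: 67.4
```

Run:
```python
from h import *
o=st();snap('wrist','w8.png')
```

```text
t 17.8 pos [534.3  89.6 361.8] phi -3.127 F [-0.1 -0.2 -1.2] M [ 0.09 -0.18 -0.03] w 67.4 q [ 0.14  0.36  1.85 -0.    0.93 -1.44]
```

View pics/w8.png

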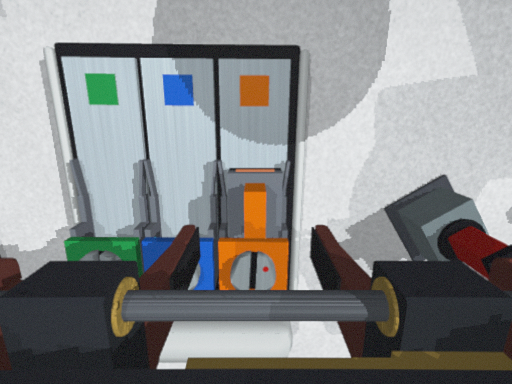

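Run:
```python
from h import *
o=st(); im=ctrl.get_image('wrist')
cv2.imwrite('pics/w8z.png',cv2.resize(cv2.cvtColor(im,cv2.COLOR_RGB2BGR)[150:310,190:320],None,fx=4,fy=4,interpolation=cv2.INTER_CUBIC))
a=ray('wrist',(255,239.5),70,o);b=ray('wrist',(255,170.5),54,o);c=ray('wrist',(255,184.5),90,o)
print('deck front',a,'pack rear',b,'fin rear top',c)
```

```text
t 17.8 pos [534.7  89.6 361.2] phi -3.127 F [-0.  -0.8 -0.1] M [ 0.09 -0.13 -0.01] w 71.2 q [ 0.14  0.36  1.85 -0.    0.93 -1.44]
deck front [583.4469834   90.37880589  70.        ] pack rear [515.49301723  89.31552772  54.        ] fin rear top [521.32045232  89.3965431   90.        ]
```

View pics/w8z.png

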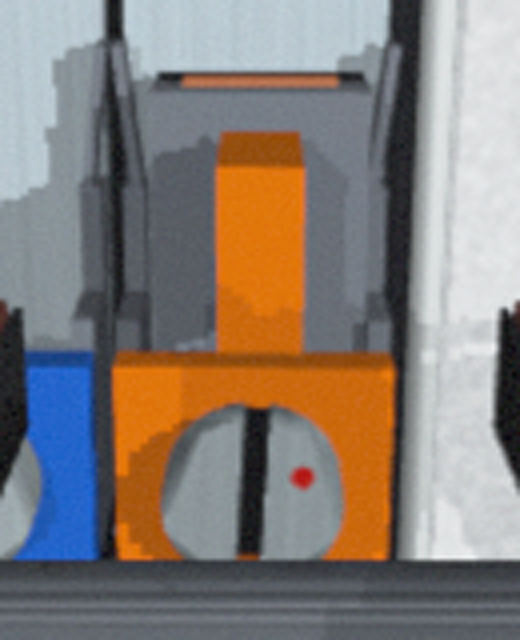

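Call:
jog_arm(
  steps=[
    [[-0.007,-0.024,0,0,0,7.1,-1],[-0.004,-0.024,0,0,0,7.1,-1],[-0.001,-0.024,0,0,0,7.1,-1],[0.002,-0.024,0,0,0,7.1,-1],[0,0,0,0,0,7.1,-1],[0,0,0,0,0,7.1,-1],[0,0,0,0,0,7.1,-1],[0,0,0,0,0,7.1,-1],[0,0,0,0,0,7.1,-1],[0,0,0,0,0,7.1,-1],[0,0,0,0,0,7.1,-1],[0,0,0,0,0,7.1,-1]],
  ],
)

```text
t: 18.85
ee_pos: [529.1, -4.0, 360.1]
orientation: [-2.116, -2.321, 0.002]
ft_force: [0.7, 0.8, 0.7]
width: 87.6
```

Call:
jog_arm(
  steps=[
    [[0,0,0,0,0,7.1,-1],[0,0,0,0,0,7.1,-1],[0,0,0,0,0,7.1,-1],[0,0,0,0,0,7.1,-1],[0,0,0,0,0,7.1,-1],[0,0,0,0,0,7.1,-1],[0,0,0,0,0,7.1,-1],[0,0,0,0,0,7.1,-1],[0,0,0,0,0,7.1,-1],[0,0,0,0,0,7.1,-1],[0,0,0,0,0,7.1,-1],[0,0,0,0,0,7.1,-1],[0,0,0,0,0,0,-1]],
  ],
)

```text
t: 19.93
ee_pos: [529.0, -4.0, 360.2]
orientation: [-3.129, -0.279, 0.003]
ft_force: [-0.3, -0.4, -0.2]
width: 87.9
```

Run:
```python
from h import *
o=st();plan(640,-265,345)
im=ctrl.get_image('top'); v=fitpack('top','pack_blue_center',im,None,[608,-272,3.3])
```

```text
t 19.9 pos [529.   -4.  360.2] phi 0.178 F [-0.3 -0.4 -0.2] M [0.01 0.02 0.02] w 87.9 q [-0.03  0.34  1.88 -0.    0.92  1.36]
turn tz 0.0 deg | shift mm x 63.1 y 276.5 z 15.2
pack_blue_center top x 609.8 y -266.5 th 3.254 score 1.500 finpx 59
```

Call:
jog_arm(
  steps=[
    [[0.005,0.023,0.001,0,0,0,0],[0.005,0.023,0.001,0,0,0,0],[0.005,0.023,0.001,0,0,0,0],[0.005,0.023,0.001,0,0,0,0],[0.005,0.023,0.001,0,0,0,0],[0.005,0.023,0.001,0,0,0,0],[0.005,0.023,0.001,0,0,0,0],[0.005,0.023,0.001,0,0,0,0],[0.005,0.023,0.001,0,0,0,0],[0.006,0.023,0.002,0,0,0,0],[0.006,0.023,0.002,0,0,0,0],[0.006,0.023,0.002,0,0,0,0],[0,0,0,0,0,0,0],[0,0,0,0,0,0,0]],
  ],
)

```text
t: 21.2
ee_pos: [640.6, -264.8, 345.2]
orientation: [-3.128, -0.288, 0.002]
ft_force: [0.0, 0.5, 0.1]
width: 43.9
```

Run:
```python
from h import *
o=st(); im=ctrl.get_image('wrist'); v=fitpack('wrist','pack_blue_center',im,o,[609,-269,3.3])
overlay(im,'wrist',v,o,'o3.png',crop=(120,50,370,300))
g=np.array(v[:2])-33*np.array([np.cos(v[2]),np.sin(v[2])]); print(g); plan(g[0],g[1],217,v[2]-np.pi)
```

```text
t 21.2 pos [ 640.6 -264.8  345.2] phi 0.183 F [0.  0.5 0.1] M [ 0.05 -0.    0.02] w 43.9 q [-0.41  0.59  1.51  0.    1.05  0.98]
pack_blue_center wrist x 611.8 y -269.6 th 3.315 score 1.884 finpx 1118
[ 644.27363697 -263.92214416]
turn tz 0.6 deg | shift mm x 3.9 y 1.2 z 128.6
```

View pics/o3.png

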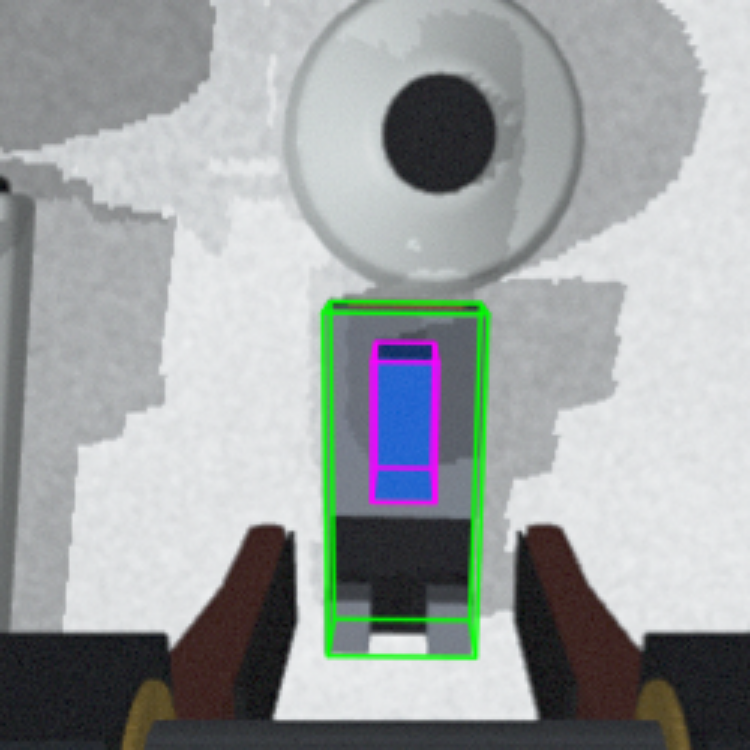

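The model fits very well here. I'll descend, grasp and lift straight up so I stay clear of the shell.

Call:
jog_arm(
  steps=[
    [[0.003,0.001,0.01,0,0,0.6,0],[0,0,0.02,0,0,0,0],[0,0,0.03,0,0,0,0],[0,0,0.03,0,0,0,0],[0,0,0.02,0,0,0,0],[0,0,0.012,0,0,0,0],[0,0,0.006,0,0,0,0],[0,0,0,0,0,0,0],[0,0,0,0,0,0,1],[0,0,0,0,0,0,1],[0,0,0,0,0,0,1],[0,0,0,0,0,0,1],[0,0,0,0,0,0,1],[0,0,0,0,0,0,1],[0,0,0,0,0,0,1],[0,0,0,0,0,0,1],[0,0,0,0,0,0,1]],
  ],
)

```text
t: 22.72
ee_pos: [644.1, -264.4, 219.6]
orientation: [3.129, 0.269, 0.002]
ft_force: [0.1, 1.3, 5.9]
width: 20.0
```

Call:
jog_arm(
  steps=[
    [[0,0,-0.01,0,0,0,1],[0,0,-0.02,0,0,0,1],[0,0,-0.03,0,0,0,1],[0,0,-0.03,0,0,0,1],[0,0,-0.03,0,0,0,1],[0,0,-0.03,0,0,0,1],[0,0,0,0,0,0,1],[0,0,0,0,0,0,1]],
  ],
)

```text
t: 23.38
ee_pos: [643.9, -264.5, 370.3]
orientation: [3.128, 0.269, 0.005]
ft_force: [-0.4, -0.2, -4.2]
width: 19.9
```

Run:
```python
from h import *
st(); plan(445,9,365); plan(445,9,365,np.pi+.01)
snap('wrist','w9.png')
```

```text
t 23.4 pos [ 643.9 -264.5  370.3] phi 0.172 F [-0.4 -0.2 -4.2] M [ 0.05 -0.02 -0.  ] w 19.9 q [-0.41  0.56  1.48 -0.    1.09  0.99]
turn tz 0.0 deg | shift mm x -149.2 y -303.5 z 5.3
turn tz -170.7 deg | shift mm x 196.1 y 275.5 z 5.3
```

View pics/w9.png

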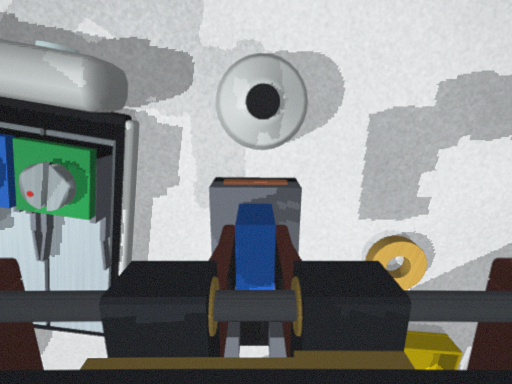

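Call:
jog_arm(
  steps=[
    [[-0.0107,-0.0217,0,0,0,0,1],[-0.0107,-0.0217,0,0,0,0,1],[-0.0107,-0.0217,0,0,0,0,1],[-0.0107,-0.0217,0,0,0,0,1],[-0.0107,-0.0217,0,0,0,0,1],[-0.0107,-0.0217,0,0,0,0,1],[-0.0107,-0.0217,0,0,0,0,1],[-0.0107,-0.0217,0,0,0,0,1],[-0.0107,-0.0217,0,0,0,0,1],[-0.0107,-0.0217,0,0,0,0,1],[-0.0107,-0.0217,0,0,0,0,1],[-0.0107,-0.0217,0,0,0,0,1],[-0.0107,-0.0217,0,0,0,0,1],[-0.0107,-0.0217,0,0,0,0,1],[0,0,0,0,0,-7.1,1],[0,0,0,0,0,-7.1,1],[0,0,0,0,0,-7.1,1],[0,0,0,0,0,-7.1,1],[0,0,0,0,0,-7.1,1],[0,0,0,0,0,-7.1,1]],
  ],
)

```text
t: 25.1
ee_pos: [443.2, 9.4, 366.3]
orientation: [-2.812, -1.396, 0.006]
ft_force: [-0.2, 0.2, -3.4]
width: 19.9
```

Call:
jog_arm(
  steps=[
    [[0,0,0,0,0,-7.1,1],[0,0,0,0,0,-7.1,1],[0,0,0,0,0,-7.1,1],[0,0,0,0,0,-7.1,1],[0,0,0,0,0,-7.1,1],[0,0,0,0,0,-7.1,1],[0,0,0,0,0,-7.1,1],[0,0,0,0,0,-7.1,1],[0,0,0,0,0,-7.1,1],[0,0,0,0,0,-7.1,1],[0,0,0,0,0,-7.1,1],[0,0,0,0,0,-7.1,1],[0,0,0,0,0,-7.1,1],[0,0,0,0,0,-7.1,1],[0,0,0,0,0,-7.1,1],[0,0,0,0,0,-7.1,1],[0,0,0,0,0,-7.1,1],[0,0,0,0,0,-7.1,1],[0,0,0,0,0,0,1],[0,0,0,0,0,0,1]],
  ],
)

```text
t: 26.77
ee_pos: [443.4, 9.3, 366.8]
orientation: [0.001, -3.138, 0.0]
ft_force: [-0.1, 0.3, -2.8]
width: 19.7
```

Run:
```python
from h import *
st(); plan(438,9,250,np.pi+.013)
```

```text
t 26.8 pos [443.4   9.3 366.8] phi -3.141 F [-0.1  0.3 -2.8] M [ 0.08 -0.06 -0.05] w 19.7 q [-0.01  0.21  2.05 -0.    0.88 -1.58]
turn tz -0.7 deg | shift mm x 5.4 y -0.2 z 116.8
```

Call:
jog_arm(
  steps=[
    [[0.005,-0.0005,0.02,0,0,-0.7,1],[0,0,0.025,0,0,0,1],[0,0,0.025,0,0,0,1],[0,0,0.025,0,0,0,1],[0,0,0.02,0,0,0,1],[0,0,0,0,0,0,1],[0,0,0,0,0,0,1]],
  ],
)

```text
t: 27.35
ee_pos: [438.6, 8.8, 252.3]
orientation: [0.022, -3.138, -0.0]
ft_force: [0.0, 0.0, -3.3]
width: 20.0
```

Run:
```python
from h import *
st(); snap('wrist','w10.png')
```

```text
t 27.4 pos [438.6   8.8 252.3] phi -3.128 F [ 0.   0.  -3.3] M [ 0.04 -0.07  0.01] w 20.0 q [-0.01  0.43  2.12  0.    0.6  -1.59]
```

View pics/w10.png

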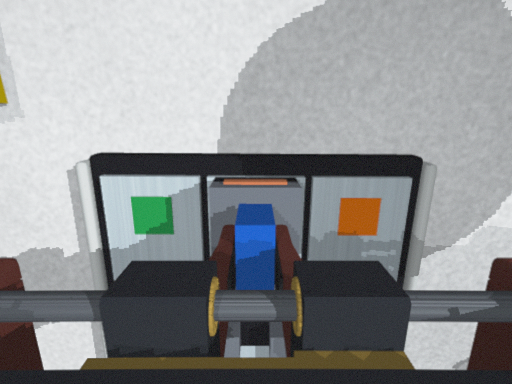

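Centred between the dividers, which are at columns 205 and 307. Now I'll lower it.

Call:
jog_arm(
  steps=[
    [[0,0,0.004,0,0,0,1],[0,0,0.002,0,0,0,1],[0,0,0.001,0,0,0,1],[0,0,0,0,0,0,1]],
  ],
)

```text
t: 27.73
ee_pos: [439.3, 8.8, 246.7]
orientation: [-0.025, 3.141, -0.0]
ft_force: [-0.3, -0.1, -3.2]
width: 19.6
```

Call:
jog_arm(
  steps=[
    [[0,0,0.001,0,0,0,1],[0,0,0.001,0,0,0,1],[0,0,0,0,0,0,1]],
  ],
)

```text
t: 27.98
ee_pos: [439.2, 8.8, 244.3]
orientation: [-0.026, 3.141, -0.0]
ft_force: [-0.2, -0.4, -2.6]
width: 19.8
```

Call:
jog_arm(
  steps=[
    [[0,0,0.001,0,0,0,1],[0,0,0.001,0,0,0,1],[0,0,0,0,0,0,1]],
  ],
)

```text
t: 28.23
ee_pos: [439.2, 8.8, 243.5]
orientation: [-0.026, 3.141, 0.0]
ft_force: [-5.4, -0.2, 18.5]
width: 19.9
```

Call:
jog_arm(
  steps=[
    [[0,0,-0.001,0,0,0,1],[0,0,0,0,0,0,1],[-0.005,0,0,0,0,0,1],[-0.008,0,0,0,0,0,1],[-0.008,0,0,0,0,0,1],[-0.008,0,0,0,0,0,1],[-0.006,0,0,0,0,0,1],[0,0,0,0,0,0,1]],
  ],
)

```text
t: 28.9
ee_pos: [474.4, 9.4, 243.3]
orientation: [0.026, -3.14, -0.0]
ft_force: [-1.4, 0.0, 6.1]
width: 20.0
```

Call:
jog_arm(
  steps=[
    [[-0.008,0,0,0,0,0,1],[-0.01,0,0,0,0,0,1],[-0.01,0,0,0,0,0,1],[-0.01,0,0,0,0,0,1],[-0.01,0,0,0,0,0,1],[-0.008,0,0,0,0,0,1],[-0.004,0,0,0,0,0,1],[0,0,0,0,0,0,1]],
  ],
)

```text
t: 29.57
ee_pos: [535.4, 10.4, 243.2]
orientation: [-0.026, 3.14, 0.0]
ft_force: [0.1, -0.4, 1.0]
width: 19.7
```

Call:
jog_arm(
  steps=[
    [[-0.003,0,0,0,0,0,1],[-0.003,0,0,0,0,0,1],[-0.003,0,0,0,0,0,1],[-0.002,0,0,0,0,0,1],[0,0,0,0,0,0,1]],
  ],
)

```text
t: 29.98
ee_pos: [545.6, 10.6, 243.2]
orientation: [-0.026, 3.141, -0.0]
ft_force: [-0.9, 0.7, 0.6]
width: 19.8
```

Call:
jog_arm(
  steps=[
    [[-0.0015,0,0,0,0,0,1],[-0.0015,0,0,0,0,0,1],[0,0,0,0,0,0,1]],
  ],
)

```text
t: 30.23
ee_pos: [548.5, 10.6, 243.2]
orientation: [-0.026, 3.141, -0.0]
ft_force: [-0.4, -0.5, -3.3]
width: 19.9
```

Call:
jog_arm(
  steps=[
    [[-0.001,0,0,0,0,0,1],[-0.001,0,0,0,0,0,1],[0,0,0,0,0,0,1]],
  ],
)

```text
t: 30.48
ee_pos: [550.4, 10.7, 243.2]
orientation: [-0.026, 3.141, 0.0]
ft_force: [-0.2, 0.1, -2.3]
width: 19.9
```

Call:
jog_arm(
  steps=[
    [[-0.001,0,0,0,0,0,1],[-0.001,0,0,0,0,0,1],[0,0,0,0,0,0,1]],
  ],
)

```text
t: 30.73
ee_pos: [551.2, 10.7, 243.1]
orientation: [0.026, -3.138, -0.0]
ft_force: [-7.2, 0.1, 3.7]
width: 19.9
```

Call:
jog_arm(
  steps=[
    [[-0.001,0,0,0,0,0,1],[-0.001,0,0,0,0,0,1],[0,0,0,0,0,0,1]],
  ],
)

```text
t: 30.98
ee_pos: [551.9, 10.7, 243.1]
orientation: [0.026, -3.134, -0.0]
ft_force: [-14.2, 0.5, 9.9]
width: 20.2
```

Call:
jog_arm(
  steps=[
    [[-0.001,0,0,0,0,0,1],[0,0,0,0,0,0,1],[0,0,0,0,0,0,0],[0,0,0,0,0,0,0],[0,0,0,0,0,0,0],[0,0,0,0,0,0,0],[0,0,-0.01,0,0,0,0],[0,0,-0.02,0,0,0,0],[0,0,-0.03,0,0,0,-1],[0,0,-0.03,0,0,0,-1],[0,0,-0.03,0,0,0,-1],[0,0.02,0,0,0,0,-1],[0.015,0.02,0,0,0,0,-1],[0,0,0,0,0,0,-1],[0,0,0,0,0,0,-1]],
  ],
)

```text
t: 32.23
ee_pos: [539.1, 51.1, 364.1]
orientation: [-0.029, 3.141, -0.0]
ft_force: [0.3, 0.4, 0.1]
width: 85.9
```

Run:
```python
from h import *
o=st(); im=snap('wrist','w11.png')
cv2.imwrite('pics/w11z.png',cv2.resize(cv2.cvtColor(im,cv2.COLOR_RGB2BGR)[150:320,120:350],None,fx=3.4,fy=3.4,interpolation=cv2.INTER_CUBIC))
```

```text
t 32.2 pos [539.1  51.1 364.1] phi -3.123 F [0.3 0.4 0.1] M [ 0.05 -0.19  0.  ] w 85.9 q [ 0.07  0.35  1.85 -0.    0.94 -1.52]
```

View pics/w11z.png

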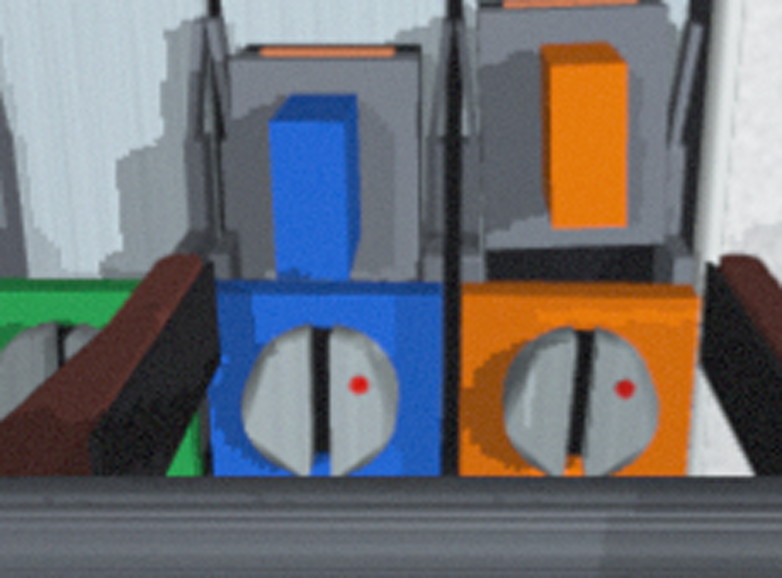

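The check paid off. The blue pack is home, but the orange pack was knocked back about 20 mm after I left it, so there is a gap before the orange deck. I'll re-grasp it and push it in again.

Run:
```python
from h import *
o=st(); im=ctrl.get_image('wrist')
v=fitpack('wrist','pack_orange_center',im,o,[564,89.5,0.01],zc=57)
v2=fitpack('wrist','pack_blue_center',im,o,[582,10.5,0.01],zc=57)
overlay(im,'wrist',v,o,'o4.png',zc=57,crop=(120,100,350,320))
plan(v[0]-33,v[1],243,np.pi+.013)
```

```text
t 32.3 pos [539.5  50.6 363.9] phi -3.124 F [1.1 0.3 0.1] M [ 0.12 -0.12  0.02] w 86.7 q [ 0.07  0.36  1.85 -0.    0.94 -1.52]
pack_orange_center wrist x 566.1 y 87.6 th 0.070 score 0.927 finpx 428
pack_blue_center wrist x 584.6 y 11.2 th 0.019 score 1.512 finpx 1456
turn tz 0.2 deg | shift mm x 6.3 y 37.7 z 120.3
```

View pics/o4.png

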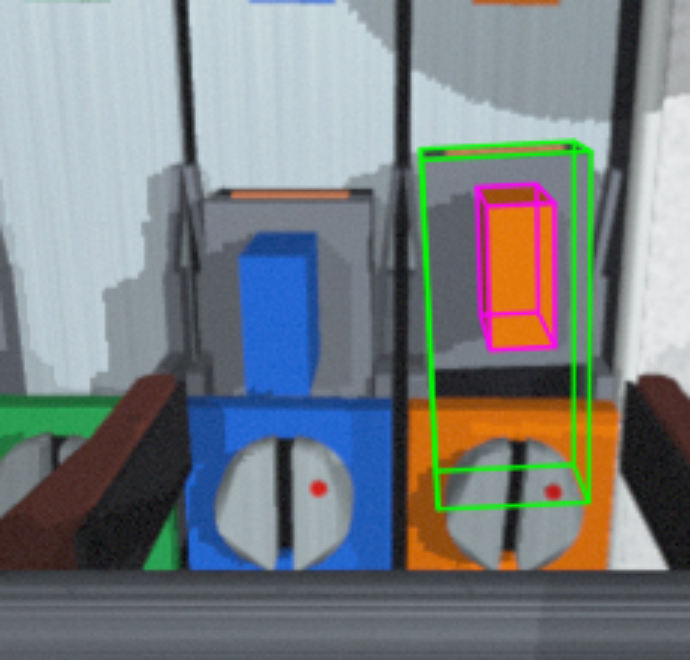

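Call:
jog_arm(
  steps=[
    [[0.007,0.02,0.01,0,0,0,0],[0,0.019,0.02,0,0,0,0],[0,0,0.03,0,0,0,0],[0,0,0.03,0,0,0,0],[0,0,0.02,0,0,0,0],[0,0,0.009,0,0,0,0],[0,0,0,0,0,0,0],[0,0,0,0,0,0,0],[0,0,0,0,0,0,1],[0,0,0,0,0,0,1],[0,0,0,0,0,0,1],[0,0,0,0,0,0,1],[0,0,0,0,0,0,1],[0,0,0,0,0,0,1],[0,0,0,0,0,0,1],[0,0,0,0,0,0,1]],
  ],
)

```text
t: 33.77
ee_pos: [532.1, 89.1, 245.2]
orientation: [-0.026, 3.14, -0.0]
ft_force: [-1.7, -3.2, 6.7]
width: 20.1
```

Call:
jog_arm(
  steps=[
    [[-0.003,0,0,0,0,0,1],[-0.003,0,0,0,0,0,1],[-0.003,0,0,0,0,0,1],[-0.003,0,0,0,0,0,1],[-0.002,0,0,0,0,0,1],[0,0,0,0,0,0,1]],
  ],
)

```text
t: 34.27
ee_pos: [544.4, 89.5, 245.1]
orientation: [0.025, -3.137, 0.0]
ft_force: [-10.0, -2.1, 15.6]
width: 19.7
```

Call:
jog_arm(
  steps=[
    [[-0.001,0,-0.0005,0,0,0,1],[-0.001,0,0,0,0,0,1],[-0.001,0,0,0,0,0,1],[0,0,0,0,0,0,1]],
  ],
)

```text
t: 34.6
ee_pos: [547.7, 89.6, 245.1]
orientation: [0.026, -3.138, 0.0]
ft_force: [-8.4, 0.0, 10.2]
width: 20.1
```

Call:
jog_arm(
  steps=[
    [[-0.001,0,0,0,0,0,1],[-0.001,0,0,0,0,0,1],[-0.001,0,0,0,0,0,1],[0,0,0,0,0,0,1]],
  ],
)

```text
t: 34.93
ee_pos: [550.0, 89.6, 245.1]
orientation: [0.025, -3.136, 0.001]
ft_force: [-12.4, -0.1, 12.6]
width: 19.8
```

Call:
jog_arm(
  steps=[
    [[-0.001,0,0,0,0,0,1],[-0.001,0,0,0,0,0,1],[-0.001,0,0,0,0,0,1],[0,0,0,0,0,0,1]],
  ],
)

```text
t: 35.27
ee_pos: [551.3, 89.7, 245.0]
orientation: [0.025, -3.131, 0.001]
ft_force: [-19.4, -0.4, 21.5]
width: 20.2
```

Run:
```python
from h import *
o=st();im=snap('scene','s8.png')
cv2.imwrite('pics/s8z.png',cv2.resize(cv2.cvtColor(im,cv2.COLOR_RGB2BGR)[180:260,220:320],None,fx=7,fy=7))
```

```text
t 35.3 pos [551.3  89.7 245. ] phi -3.126 F [-19.4  -0.4  21.5] M [ 0.11  2.82 -0.05] w 20.2 q [ 0.14  0.56  1.86  0.    0.73 -1.45]
```

View pics/s8z.png

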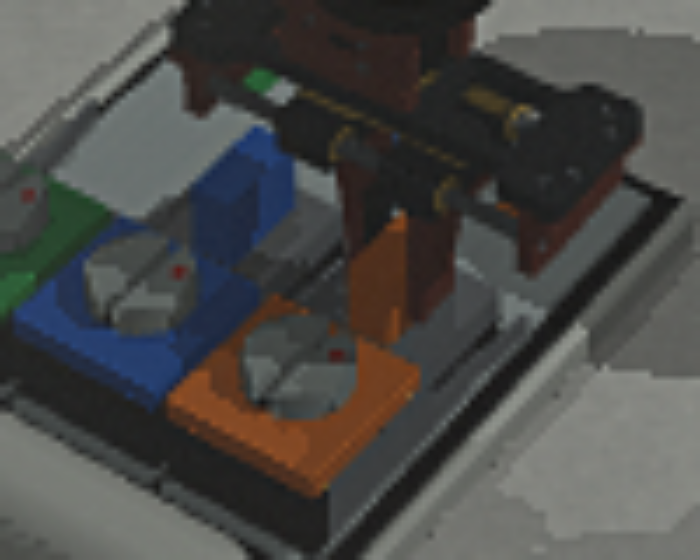

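Call:
jog_arm(
  steps=[
    [[-0.001,0,0,0,0,0,1],[0,0,0,0,0,0,1],[0,0,0,0,0,0,0],[0,0,0,0,0,0,0],[0,0,0,0,0,0,0],[0,0,0,0,0,0,0],[0,0,-0.01,0,0,0,0],[0,0,-0.02,0,0,0,0],[0,0,-0.03,0,0,0,-1],[0,0,-0.03,0,0,0,-1],[0,0,-0.03,0,0,0,-1],[0.015,-0.02,0,0,0,0,-1],[0.02,-0.02,0,0,0,0,-1],[0,0,0,0,0,0,-1],[0,0,0,0,0,0,-1]],
  ],
)

```text
t: 36.57
ee_pos: [521.1, 48.6, 365.6]
orientation: [-0.023, 3.141, 0.0]
ft_force: [0.4, 0.1, -0.1]
width: 86.3
```

Run:
```python
from h import *
o=st(); im=snap('wrist','w12.png')
cv2.imwrite('pics/w12z.png',cv2.resize(cv2.cvtColor(im,cv2.COLOR_RGB2BGR)[150:320,120:350],None,fx=3.4,fy=3.4,interpolation=cv2.INTER_CUBIC))
```

```text
t 36.6 pos [521.1  48.6 365.6] phi -3.127 F [ 0.4  0.1 -0.1] M [ 0.04 -0.16  0.01] w 86.3 q [ 0.07  0.33  1.89  0.    0.93 -1.52]
```

View pics/w12z.png

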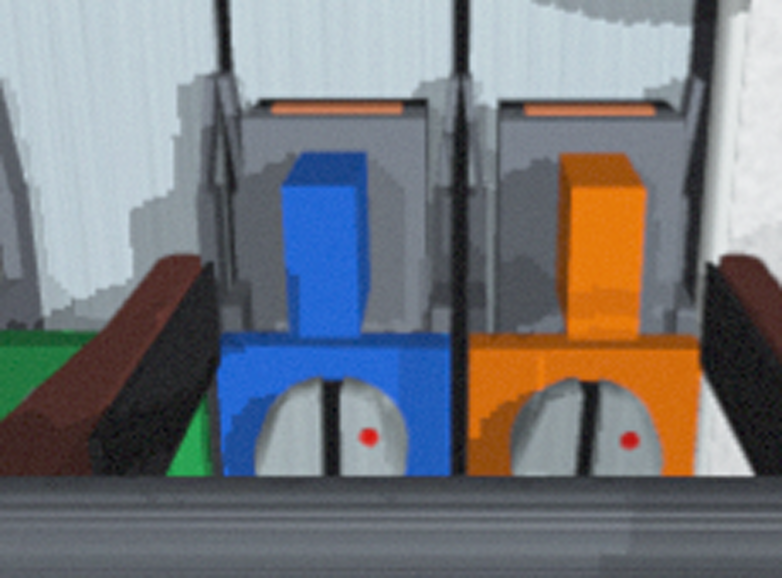

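Call:
jog_arm(
  steps=[
    [[-0.02,0,0,0,0,0,-1],[-0.025,0,0,0,0,0,-1],[-0.025,0,0,0,0,0,-1],[-0.025,0,0,0,0,0,-1],[-0.025,0,0,0,0,0,-1],[-0.012,0,0,0,0,0,-1],[0,0,0,0,0,0,-1],[0,0,0,0,0,0,-1],[0,0,0,0,0,0,-1]],
  ],
)

```text
t: 37.37
ee_pos: [652.9, 51.8, 364.2]
orientation: [0.027, -3.14, -0.0]
ft_force: [0.9, -0.2, -0.5]
width: 87.6
```

Run:
```python
from h import *
o=st(); im=snap('wrist','w13.png')
cv2.imwrite('pics/w13z.png',cv2.resize(cv2.cvtColor(im,cv2.COLOR_RGB2BGR)[120:280,100:340],None,fx=3.3,fy=3.3,interpolation=cv2.INTER_CUBIC))
for n in('blue','orange','green'):
  for r in ctrl.landmark_of('lockhead_'+n,'wrist')[:2]: print(n,round(r['p'],2),np.round(r['uv'],1),np.round(ray('wrist',r['uv'],70,o),1))
  for r in ctrl.trace('lockhead_'+n,'wrist')[:2]:
    c=np.argwhere(r['pixels']).mean(0)[::-1]; print('  trace',round(r['p'],2),np.round(r['bbox'],1),np.round(c,1),np.round(ray('wrist',c,80,o),1))
```

```text
t 37.4 pos [652.9  51.8 364.2] phi -3.125 F [ 0.9 -0.2 -0.5] M [ 0.05 -0.11 -0.02] w 87.6 q [ 0.06  0.51  1.59  0.    1.04 -1.53]
blue 0.63 [215.3 158.4] [619.9  13.6  70. ]
  trace 0.74 [186.2 133.3 233.9 183.2] [210.  157.9] [618.   10.2  80. ]
orange 0.82 [295.8 155.9] [616.1  89.8  70. ]
orange 0.22 [  9.9 233.5] [ 700.  -195.1   70. ]
  trace 0.64 [430.4  68.4 512.  172.5] [477.  122.6] [583.1 245.5  80. ]
  trace 0.57 [269.3 134.5 319.8 187.6] [295.5 158.7] [617.3  88.2  80. ]
green 0.93 [128.3 156.9] [620.  -68.5  70. ]
  trace 0.76 [ 97.8 131.6 153.  183.5] [125.4 156.5] [618.1 -66.7  80. ]
  trace 0.7 [186.3 134.3 233.6 182.3] [210. 158.] [618.1  10.1  80. ]
```

View pics/w13z.png

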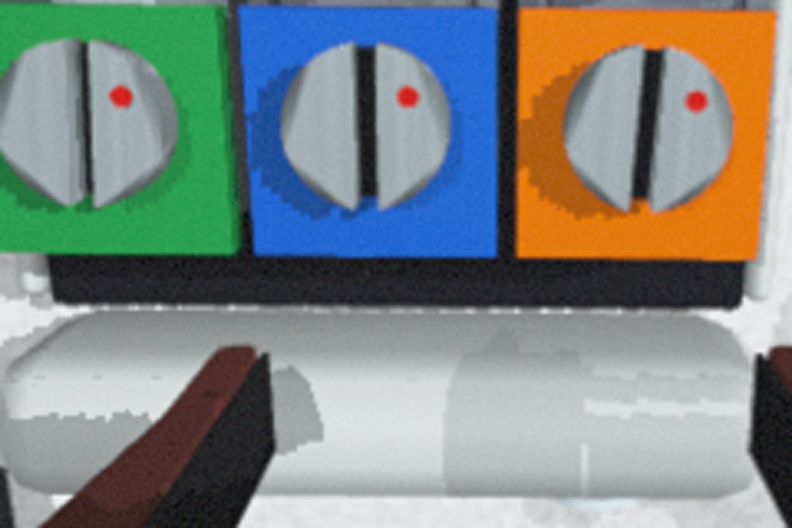

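Run:
```python
from h import *
im=cv2.cvtColor(cv2.imread('pics/w13.png'),cv2.COLOR_BGR2RGB)
o=st()
for n,c0 in (('blue',211),('orange',296),('green',126)):
    pts=[]
    for r in range(140,178,2):
        g=im[r].astype(int).sum(1)[c0-12:c0+12]; w=np.clip(200-g,0,None)
        # dark cols
        d=np.where(g<g.min()+90)[0]; pts.append((c0-12+d.mean(),r,len(d)))
    pts=np.array(pts); print(n,np.round(pts[::4],1).tolist())
    for z in (70,82):
        W=np.array([ray('wrist',p[:2],z,o)[:2] for p in pts]); k=np.polyfit(W[:,0],W[:,1],1); print('  z',z,'angle %.3f'%np.arctan(k[0]),'y at 616: %.1f'%np.polyval(k,616))
```

```text
t 37.7 pos [653.2  51.4 365. ] phi -3.125 F [ 0.1 -0.5 -0.6] M [ 0.02 -0.13  0.04] w 87.9 q [ 0.06  0.51  1.59  0.    1.04 -1.53]
blue [[210.0, 140.0, 5.0], [211.0, 148.0, 5.0], [211.0, 156.0, 5.0], [211.0, 164.0, 5.0], [211.5, 172.0, 4.0]]
  z 70 angle 0.007 y at 616: 8.8
  z 82 angle 0.007 y at 616: 10.6
orange [[297.0, 140.0, 5.0], [296.5, 148.0, 4.0], [295.5, 156.0, 4.0], [295.0, 164.0, 5.0], [294.0, 172.0, 5.0]]
  z 70 angle -0.048 y at 616: 89.4
  z 82 angle -0.048 y at 616: 87.6
green [[125.0, 140.0, 1.0], [125.5, 148.0, 2.0], [125.5, 156.0, 2.0], [126.0, 164.0, 1.0], [126.5, 172.0, 2.0]]
  z 70 angle -0.065 y at 616: -71.3
  z 82 angle -0.065 y at 616: -66.2
```

Call:
jog_arm(
  steps=[
    [[0,-0.02,0,0,0,0,-1],[0,-0.0215,0,0,0,0,-1],[0,0,0,0,0,0,-1],[0,0,0,0,0,0,-1]],
  ],
)

```text
t: 38.05
ee_pos: [654.1, 9.1, 364.9]
orientation: [-0.023, 3.141, 0.0]
ft_force: [0.4, 0.2, 0.3]
width: 88.2
```

```bash
cat > slot.py <<'E'
from h import *
import sys
def slot(f,c0,x0=616,rows=range(138,180,2)):
    o=st(); im=snap('wrist',f); pts=[]
    for r in rows:
        g=im[r].astype(int).sum(1)[c0-14:c0+15]; d=np.where(g<g.min()+100)[0]; d=d[abs(d-np.median(d))<5]; pts.append((c0-14+d.mean(),r))
    pts=np.array(pts)
    for z in (70,82):
        W=np.array([ray('wrist',p,z,o)[:2] for p in pts]); k=np.polyfit(W[:,0],W[:,1],1); print('  z',z,'angle %.3f'%np.arctan(k[0]),'y at %d: %.1f'%(x0,np.polyval(k,x0)))
E
python3 - <<'E'
from slot import *
slot('w14.png',255)
E
```

```text
t 38.0 pos [654.1   9.1 364.9] phi -3.127 F [0.4 0.2 0.3] M [ 0.08 -0.12 -0.  ] w 88.2 q [-0.    0.51  1.59  0.    1.04 -1.59]
  z 70 angle -0.012 y at 616: 10.6
  z 82 angle -0.012 y at 616: 10.5
```

Call:
jog_arm(
  steps=[
    [[0,0.02,0,0,0,0,-1],[0,0.02,0,0,0,0,-1],[0,0.02,0,0,0,0,-1],[0,0.0185,0,0,0,0,-1],[0,0,0,0,0,0,-1],[0,0,0,0,0,0,-1]],
  ],
)

```text
t: 38.6
ee_pos: [652.6, 90.0, 364.8]
orientation: [0.03, -3.141, -0.0]
ft_force: [0.1, 0.3, 0.2]
width: 87.8
```

Run:
```python
from slot import *
slot('w15.png',255)
for r in ctrl.trace('lockhead_orange','wrist')[:2]: print(r['p'],r['bbox'])
a=cv2.imread('pics/w15.png');cv2.imwrite('pics/w15z.png',cv2.resize(a[100:290,170:512],None,fx=2.3,fy=2.3))
```

```text
t 38.6 pos [652.6  90.  364.8] phi -3.123 F [0.1 0.3 0.2] M [ 0.09 -0.14 -0.03] w 87.8 q [ 0.12  0.52  1.58  0.    1.05 -1.47]
  z 70 angle -0.045 y at 616: 88.6
  z 82 angle -0.045 y at 616: 88.5
0.57 [229.4, 131.8, 279.0, 185.4]
0.57 [145.8, 132.3, 193.2, 180.3]
```

View pics/w15z.png

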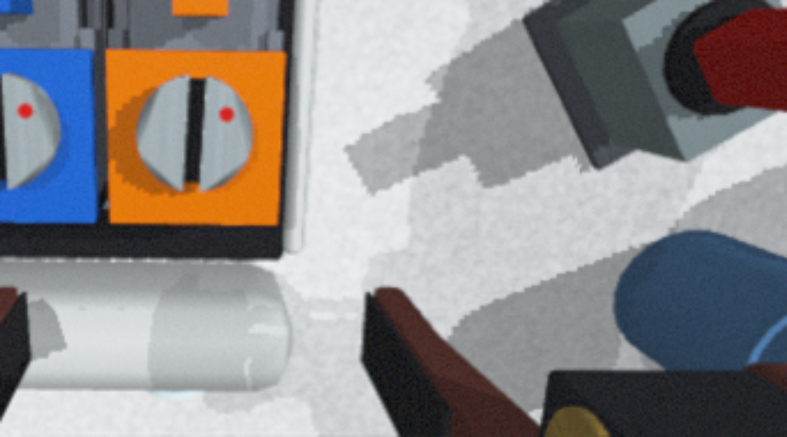

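Call:
jog_arm(
  steps=[
    [[0.0065,0.018,-0.002,0,0,0,-1],[0.0065,0.018,-0.002,0,0,0,-1],[0.0065,0.018,-0.002,0,0,0,-1],[0.0065,0.018,-0.002,0,0,0,-1],[0.0065,0.018,-0.002,0,0,0,-1],[0.0065,0.018,-0.002,0,0,0,-1],[0.0065,0.018,-0.002,0,0,0,-1],[0.0065,0.018,-0.002,0,0,0,-1],[0.0065,0.018,-0.002,0,0,0,-1],[0.0065,0.018,-0.002,0,0,0,-1],[0.0065,0.018,0,0,0,0,-1],[0.0065,0.018,0,0,0,0,-1],[0,0,0,0,0,0,-1],[0,0,0,0,0,0,-1]],
  ],
)

```text
t: 39.87
ee_pos: [571.3, 303.0, 384.7]
orientation: [-0.027, 3.141, -0.0]
ft_force: [-0.5, -0.2, 0.0]
width: 87.8
```

Run:
```python
from h import *
o=st(); im=snap('wrist','w16.png')
for n,z in (('key_grip',91),('key_stand_top',58)):
  for c in ('wrist','scene'):
    if c=='scene': snap('scene','s16.png')
    for r in ctrl.landmark_of(n,c)[:2]: print(n,c,round(r['p'],2),np.round(r['uv'],1),np.round(ray(c,r['uv'],z,o),1))
```

```text
t 39.9 pos [571.3 303.  384.7] phi -3.124 F [-0.5 -0.2  0. ] M [ 0.07 -0.12  0.05] w 87.8 q [ 0.47  0.48  1.59 -0.    1.07 -1.12]
key_grip wrist 0.82 [255.  205.6] [584.8 303.2  91. ]
key_grip scene 0.72 [247.8 219.4] [615.6  37.6  91. ]
key_grip scene 0.67 [340.7 255.5] [578.3 307.6  91. ]
key_stand_top wrist 0.66 [258.  207.2] [597.1 306.7  58. ]
key_stand_top scene 0.63 [337.4 265.5] [586.1 306.4  58. ]
```

View pics/w16.png

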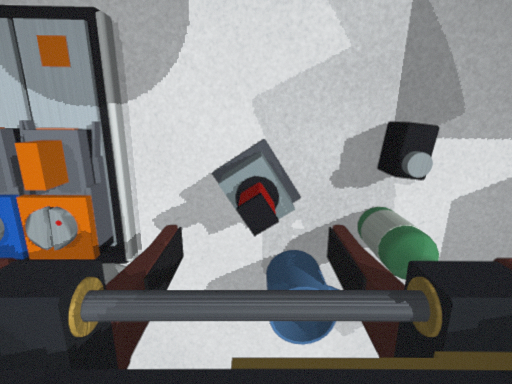

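Run:
```python
import cv2
a=cv2.imread('pics/w16.png');cv2.imwrite('pics/w16z.png',cv2.resize(a[130:245,200:315],None,fx=6,fy=6,interpolation=cv2.INTER_CUBIC))
```

```text
(no output)
```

View pics/w16z.png

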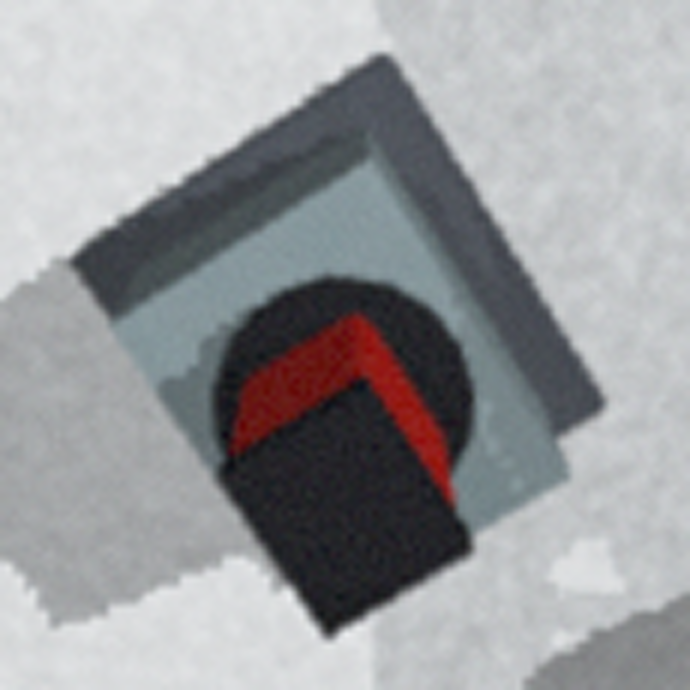

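Run:
```python
from h import *
o=st()
f=lambda p,z: ray('wrist',(200+p[0]/6-.4,130+p[1]/6-.4),z,o)[:2]
S=[f(p,58) for p in ((115,320),(365,165),(568,480))]
Hh=[f(p,118) for p in ((225,465),(365,375),(470,550),(330,635))]
d=lambda a,b:(np.round(np.hypot(*(b-a)),1),round(np.arctan2(*(b-a)[::-1]),3))
print('stand edges',d(S[0],S[1]),d(S[1],S[2]),'centre',(S[0]+S[2])/2)
print('handle',d(Hh[0],Hh[1]),d(Hh[1],Hh[2]),d(Hh[3],Hh[2]),d(Hh[0],Hh[3]),'c',np.mean(Hh,0))
# collar ellipse centre at z 64
print('collar',f((343,400),64))
im=cv2.imread('pics/s16.png');cv2.imwrite('pics/s16z.png',cv2.resize(im[235:300,305:370],None,fx=8,fy=8,interpolation=cv2.INTER_CUBIC))
```

```text
t 40.2 pos [571.7 302.3 384.7] phi -3.126 F [-0.  -0.7  0.1] M [ 0.06 -0.12 -0.  ] w 87.8 q [ 0.47  0.48  1.59 -0.    1.07 -1.12]
stand edges (np.float64(53.1), np.float64(2.144)) (np.float64(69.8), np.float64(0.592)) centre [585.01625415 304.70157647]
handle (np.float64(25.0), np.float64(2.176)) (np.float64(31.7), np.float64(0.545)) (np.float64(25.3), np.float64(2.167)) (np.float64(31.5), np.float64(0.536)) c [584.67193952 304.78222867]
collar [583.12975275 304.37286618]
```

View pics/s16z.png

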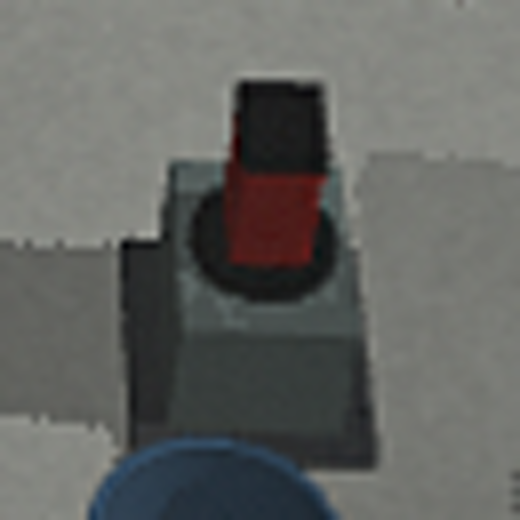

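Call:
jog_arm(
  steps=[
    [[0,0,0,0,0,-6.4,-1],[0,0,0,0,0,-6.4,-1],[0,0,0,0,0,-6.4,-1],[0,0,0,0,0,-6.4,-1],[0,0,0,0,0,-6.2,-1],[0,0,0,0,0,0,-1],[0,0,0,0,0,0,-1]],
  ],
)

```text
t: 40.8
ee_pos: [571.5, 302.8, 384.8]
orientation: [0.88, -3.016, 0.0]
ft_force: [-0.1, 0.2, -1.3]
width: 87.5
```

Run:
```python
from h import *
o=st(); im=snap('wrist','w17.png'); plan(584.8,304.7,255,np.pi+.57)
a=cv2.imread('pics/w17.png');cv2.imwrite('pics/w17z.png',cv2.resize(a[130:245,200:315],None,fx=6,fy=6,interpolation=cv2.INTER_CUBIC))
```

```text
t 40.8 pos [571.5 302.8 384.8] phi -2.574 F [-0.1  0.2 -1.3] M [ 0.1  -0.09  0.02] w 87.5 q [ 0.47  0.48  1.59 -0.    1.07 -1.67]
turn tz -0.1 deg | shift mm x -12.3 y -5.6 z 129.8
```

View pics/w17z.png

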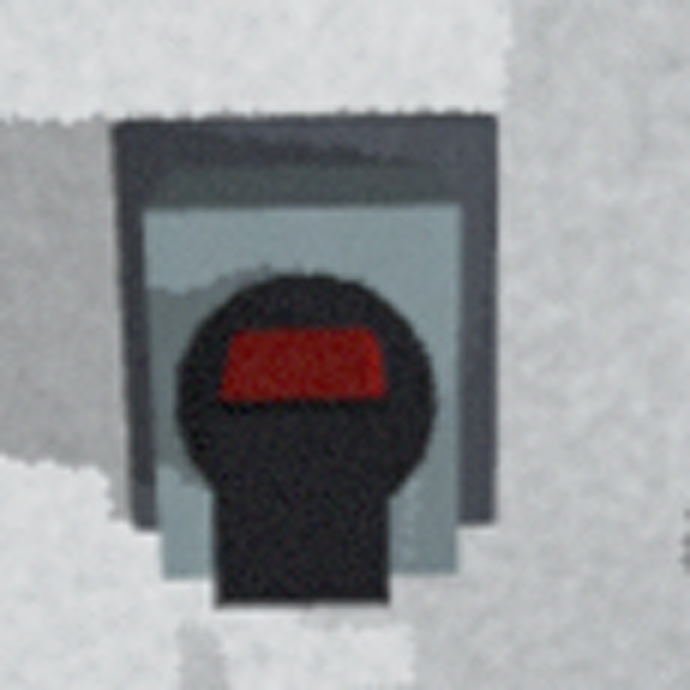

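Call:
jog_arm(
  steps=[
    [[-0.006,-0.002,0.01,0,0,0,-1],[-0.006,-0.0023,0.02,0,0,0,-1],[0,0,0.025,0,0,0,-1],[0,0,0.025,0,0,0,-1],[0,0,0.02,0,0,0,-1],[0,0,0.02,0,0,0,-1],[0,0,0.009,0,0,0,-1],[0,0,0,0,0,0,-1],[0,0,0,0,0,0,-1]],
  ],
)

```text
t: 41.6
ee_pos: [584.0, 305.9, 255.4]
orientation: [0.884, -3.014, 0.0]
ft_force: [-0.5, -0.6, -0.1]
width: 87.9
```

Run:
```python
from h import *
o=st(); im=snap('wrist','w18.png')
```

```text
t 41.6 pos [584.  305.9 255.4] phi -2.571 F [-0.5 -0.6 -0.1] M [ 0.07 -0.13  0.  ] w 87.9 q [ 0.46  0.66  1.63 -0.    0.86 -1.68]
```

View pics/w18.png

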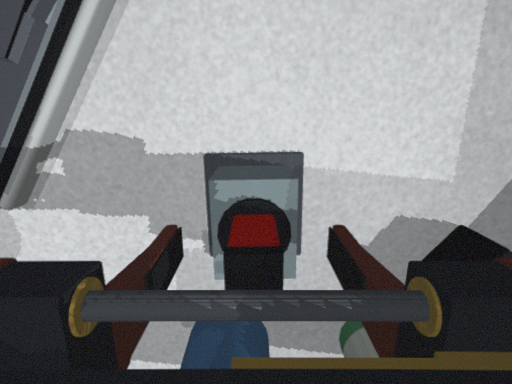

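Call:
jog_arm(
  steps=[
    [[0,-0.001,0,0,0,0,1],[0,0,0,0,0,0,1],[0,0,0,0,0,0,1],[0,0,0,0,0,0,1],[0,0,0,0,0,0,1],[0,0,0,0,0,0,1],[0,0,0,0,0,0,1],[0,0,0,0,0,0,1],[0,0,0,0,0,0,1],[0,0,0,0,0,0,1],[0,0,0,0,0,0,1],[0,0,0,0,0,0,1],[0,0,0,0,0,0,1],[0,0,0,0,0,0,1],[0,0,0,0,0,0,1]],
  ],
)

```text
t: 42.9
ee_pos: [584.3, 305.1, 255.7]
orientation: [0.885, -3.014, -0.0]
ft_force: [-1.0, 0.9, -0.1]
width: 25.6
```

Run:
```python
from h import *
o=st(); im=snap('wrist','w19.png')
```

```text
t 42.9 pos [584.3 305.1 255.7] phi -2.570 F [-1.   0.9 -0.1] M [ 0.14 -0.09  0.  ] w 25.6 q [ 0.46  0.65  1.63  0.    0.86 -1.68]
```

Call:
jog_arm(
  steps=[
    [[0,0,-0.01,0,0,0,1],[0,0,-0.015,0,0,0,1],[0,0,-0.02,0,0,0,1],[0,0,-0.025,0,0,0,1],[0,0,-0.025,0,0,0,1],[0,0,-0.025,0,0,0,1],[0,0,-0.02,0,0,0,1],[0,0,-0.01,0,0,0,1],[0,0,0,0,0,0,1],[0,0,0,0,0,0,1]],
  ],
)

```text
t: 43.78
ee_pos: [584.1, 304.9, 405.8]
orientation: [-0.885, 3.014, 0.0]
ft_force: [0.4, -0.6, -1.9]
width: 25.5
```

Run:
```python
from h import *
o=st(); im=snap('wrist','w20.png'); plan(616,88.6,400,np.pi-.045)
```

```text
t 43.8 pos [584.1 304.9 405.8] phi -2.570 F [ 0.4 -0.6 -1.9] M [ 0.08 -0.12  0.02] w 25.5 q [ 0.46  0.47  1.55 -0.    1.12 -1.68]
turn tz 35.3 deg | shift mm x -41.8 y -214.6 z 4.7
```

View pics/w20.png

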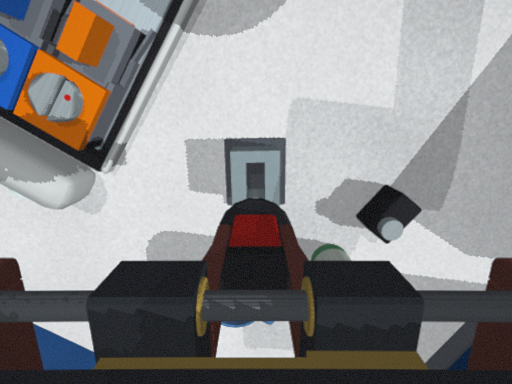

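Call:
jog_arm(
  steps=[
    [[0,0,0,0,0,7.06,1],[0,0,0,0,0,7.06,1],[0,0,0,0,0,7.06,1],[0,0,0,0,0,7.06,1],[0,0,0,0,0,7.06,1],[-0.0035,-0.018,0.0004,0,0,0,1],[-0.0035,-0.018,0.0004,0,0,0,1],[-0.0035,-0.018,0.0004,0,0,0,1],[-0.0035,-0.018,0.0004,0,0,0,1],[-0.0035,-0.018,0.0004,0,0,0,1],[-0.0035,-0.018,0.0004,0,0,0,1],[-0.0035,-0.018,0.0004,0,0,0,1],[-0.0035,-0.018,0.0004,0,0,0,1],[-0.0035,-0.018,0.0004,0,0,0,1],[-0.0035,-0.018,0.0004,0,0,0,1],[-0.0035,-0.018,0.0004,0,0,0,1],[-0.0035,-0.0166,0.0004,0,0,0,1],[0,0,0,0,0,0,1],[0,0,0,0,0,0,1]],
  ],
)

```text
t: 45.42
ee_pos: [616.4, 88.1, 399.2]
orientation: [-0.073, -3.138, 0.0]
ft_force: [0.1, 0.6, -0.8]
width: 25.7
```

Run:
```python
from h import *
o=st(); im=snap('wrist','w21.png'); plan(616,88.6,336,np.pi-.045); im=snap('scene','s21.png')
cv2.imwrite('pics/s21z.png',cv2.resize(cv2.cvtColor(im,cv2.COLOR_RGB2BGR)[130:270,190:330],None,fx=4,fy=4))
```

```text
t 45.4 pos [616.4  88.1 399.2] phi 3.095 F [ 0.1  0.6 -0.8] M [ 0.12 -0.18 -0.01] w 25.7 q [ 0.12  0.43  1.64  0.    1.08 -1.4 ]
turn tz -0.0 deg | shift mm x 0.4 y -0.2 z 63.5
```

View pics/w21.png

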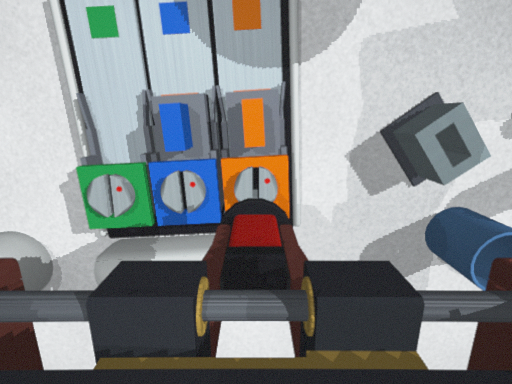

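View pics/s21z.png

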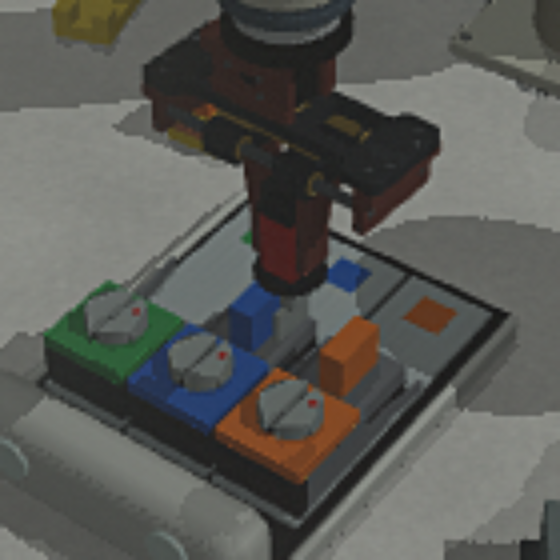

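Call:
jog_arm(
  steps=[
    [[0,-0.0002,0.01,0,0,0,1],[0,0,0.02,0,0,0,1],[0,0,0.02,0,0,0,1],[0,0,0.01,0,0,0,1],[0,0,0,0,0,0,1],[0,0,0,0,0,0,1]],
  ],
)

```text
t: 46.02
ee_pos: [616.5, 89.1, 340.3]
orientation: [-0.069, -3.139, 0.0]
ft_force: [0.6, 1.0, -0.9]
width: 26.2
```

Run:
```python
from h import *
o=st(); im=snap('wrist','w22.png'); im=snap('scene','s22.png')
cv2.imwrite('pics/s22z.png',cv2.resize(cv2.cvtColor(im,cv2.COLOR_RGB2BGR)[170:260,210:310],None,fx=7,fy=7))
a=cv2.imread('pics/w22.png');cv2.imwrite('pics/w22z.png',cv2.resize(a[100:260,180:340],None,fx=4,fy=4))
```

```text
t 46.0 pos [616.5  89.1 340.3] phi 3.098 F [ 0.6  1.  -0.9] M [ 0.04 -0.11  0.06] w 26.2 q [ 0.12  0.5   1.68  0.    0.97 -1.4 ]
```

View pics/w22z.png

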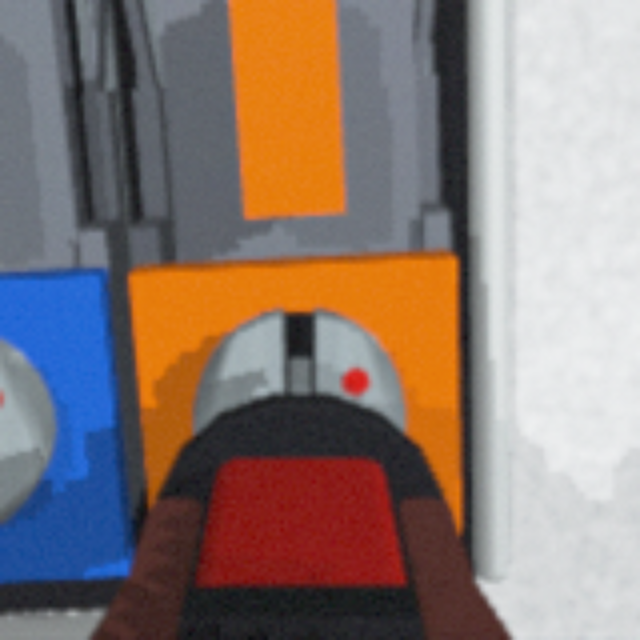

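View pics/s22z.png

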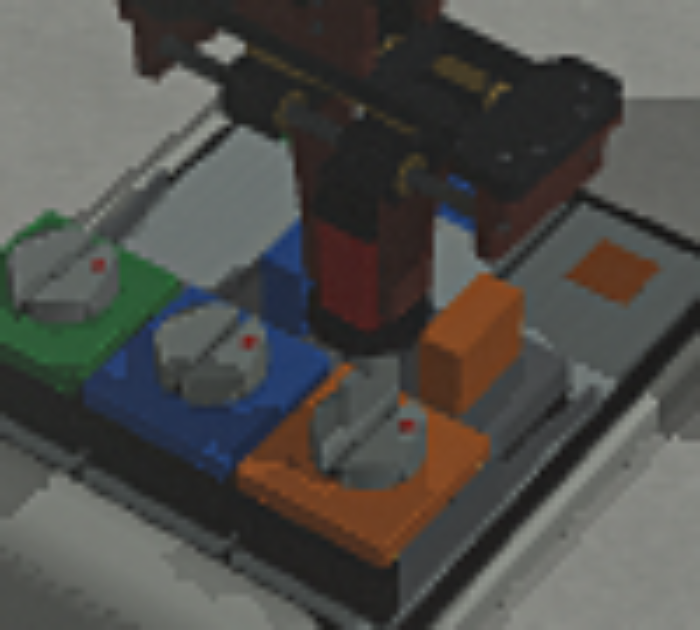

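Call:
jog_arm(
  steps=[
    [[0,0,0.004,0,0,0,1],[0,0,0.004,0,0,0,1],[0,0,0.003,0,0,0,1],[0,0,0.002,0,0,0,1],[0,0,0,0,0,0,1]],
  ],
)

```text
t: 46.53
ee_pos: [616.5, 88.5, 327.5]
orientation: [-0.07, -3.14, 0.0]
ft_force: [-0.2, -0.1, -1.5]
width: 25.8
```

Call:
jog_arm(
  steps=[
    [[0,0,0.002,0,0,0,1],[0,0,0.002,0,0,0,1],[0,0,0,0,0,0,1]],
  ],
)

```text
t: 46.78
ee_pos: [616.6, 88.6, 323.6]
orientation: [-0.07, -3.14, 0.0]
ft_force: [-0.7, 0.6, -1.5]
width: 25.4
```

Call:
jog_arm(
  steps=[
    [[0,0,0.002,0,0,0,1],[0,0,0.0015,0,0,0,1],[0,0,0,0,0,0,1]],
  ],
)

```text
t: 47.03
ee_pos: [616.5, 88.6, 320.1]
orientation: [-0.07, -3.14, 0.0]
ft_force: [-0.0, 0.6, -2.2]
width: 26.1
```

Run:
```python
from h import *
o=st(); im=snap('scene','s23.png')
cv2.imwrite('pics/s23z.png',cv2.resize(cv2.cvtColor(im,cv2.COLOR_RGB2BGR)[170:260,210:310],None,fx=7,fy=7))
```

```text
t 47.0 pos [616.5  88.6 320.1] phi 3.097 F [-0.   0.6 -2.2] M [ 0.02 -0.11  0.04] w 26.1 q [ 0.12  0.52  1.69  0.    0.93 -1.4 ]
```

View pics/s23z.png

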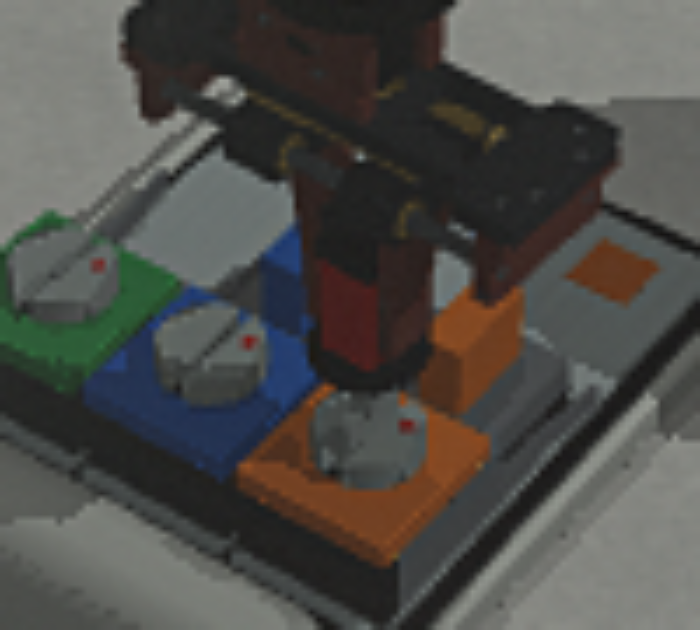

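Call:
jog_arm(
  steps=[
    [[0,0,0,0,0,5,1],[0,0,0,0,0,5,1],[0,0,0,0,0,5,1],[0,0,0,0,0,5,1],[0,0,0,0,0,5,1],[0,0,0,0,0,5,1],[0,0,0,0,0,0,1]],
  ],
)

```text
t: 47.67
ee_pos: [616.7, 88.7, 320.4]
orientation: [0.885, 3.014, 0.0]
ft_force: [0.1, -0.1, -2.1]
width: 25.6
```

Run:
```python
from h import *
o=st()
```

```text
t 47.7 pos [616.7  88.7 320.4] phi 2.570 F [ 0.1 -0.1 -2.1] M [ 0.13 -0.18  0.  ] w 25.6 q [ 0.12  0.52  1.69  0.    0.93 -0.88]
```

Call:
jog_arm(
  steps=[
    [[0,0,0,0,0,5,1],[0,0,0,0,0,5,1],[0,0,0,0,0,5,1],[0,0,0,0,0,5,1],[0,0,0,0,0,5,1],[0,0,0,0,0,5,1]],
  ],
)

```text
t: 48.17
ee_pos: [616.7, 88.8, 320.5]
orientation: [1.632, 2.684, 0.001]
ft_force: [0.3, 0.5, -1.4]
width: 26.1
```

Run:
```python
from h import *
o=st(); im=snap('scene','s24.png')
cv2.imwrite('pics/s24z.png',cv2.resize(cv2.cvtColor(im,cv2.COLOR_RGB2BGR)[170:260,210:310],None,fx=7,fy=7))
```

```text
t 48.2 pos [616.7  88.8 320.5] phi 2.049 F [ 0.3  0.5 -1.4] M [ 0.21 -0.17  0.07] w 26.1 q [ 0.12  0.52  1.69  0.    0.93 -0.35]
```

View pics/s24z.png

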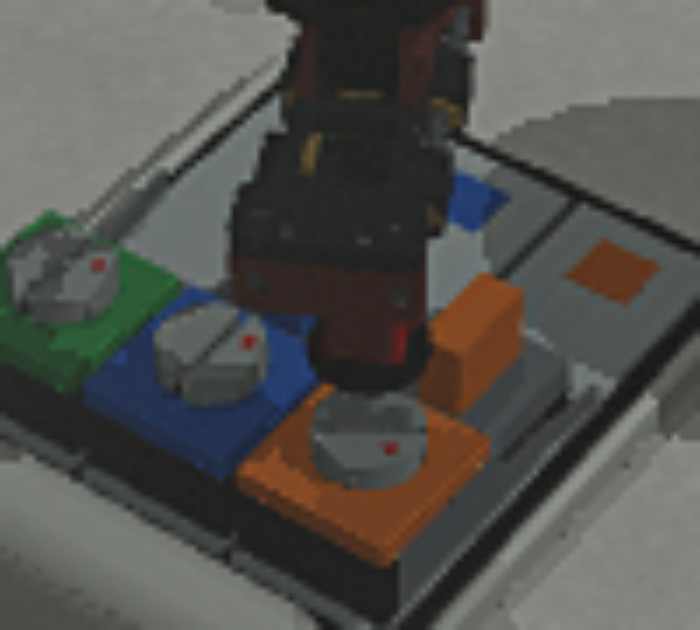

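Call:
jog_arm(
  steps=[
    [[0,0,0,0,0,5,1],[0,0,0,0,0,5,1],[0,0,0,0,0,5,1],[0,0,0,0,0,5,1],[0,0,0,0,0,5,1],[0,0,0,0,0,2,1],[0,0,0,0,0,0,1]],
  ],
)

```text
t: 48.8
ee_pos: [616.8, 88.8, 320.5]
orientation: [2.21, 2.233, 0.001]
ft_force: [0.8, 1.5, -2.6]
width: 25.8
```

Run:
```python
from h import *
o=st()
```

```text
t 48.8 pos [616.8  88.8 320.5] phi 1.581 F [ 0.8  1.5 -2.6] M [ 0.27 -0.3   0.08] w 25.8 q [0.12 0.52 1.69 0.   0.93 0.11]
```

Call:
jog_arm(
  steps=[
    [[0,0,0,0,0,2,1],[0,0,0,0,0,2,1],[0,0,0,0,0,0,1]],
  ],
)

```text
t: 49.05
ee_pos: [616.8, 88.8, 320.5]
orientation: [2.286, 2.155, 0.001]
ft_force: [1.2, 1.4, -3.4]
width: 26.0
```

Run:
```python
from h import *
o=st()
```

```text
t 49.0 pos [616.8  88.8 320.5] phi 1.512 F [ 1.2  1.4 -3.4] M [ 0.35 -0.29  0.11] w 26.0 q [0.12 0.52 1.69 0.   0.93 0.18]
```

Call:
jog_arm(
  steps=[
    [[0,0,0,0,0,2,1],[0,0,0,0,0,2,1],[0,0,0,0,0,0,1]],
  ],
)

```text
t: 49.3
ee_pos: [616.8, 88.8, 320.5]
orientation: [2.36, 2.074, 0.001]
ft_force: [0.4, 1.8, -3.5]
width: 25.9
```

Run:
```python
from h import *
o=st()
```

```text
t 49.3 pos [616.8  88.8 320.5] phi 1.442 F [ 0.4  1.8 -3.5] M [ 0.46 -0.37  0.3 ] w 25.9 q [0.12 0.52 1.69 0.   0.93 0.25]
```

Call:
jog_arm(
  steps=[
    [[0,0,0,0,0,1.5,1],[0,0,0,0,0,1.5,1],[0,0,0,0,0,0,1]],
  ],
)

```text
t: 49.55
ee_pos: [616.8, 88.8, 320.5]
orientation: [2.412, 2.013, 0.0]
ft_force: [1.5, 2.5, -3.2]
width: 25.7
```

Run:
```python
from h import *
o=st(); im=snap('scene','s25.png')
cv2.imwrite('pics/s25z.png',cv2.resize(cv2.cvtColor(im,cv2.COLOR_RGB2BGR)[170:260,210:310],None,fx=7,fy=7))
```

```text
t 49.5 pos [616.8  88.8 320.5] phi 1.391 F [ 1.5  2.5 -3.2] M [ 0.58 -0.37  0.84] w 25.7 q [ 0.12  0.52  1.69 -0.    0.93  0.3 ]
```

View pics/s25z.png

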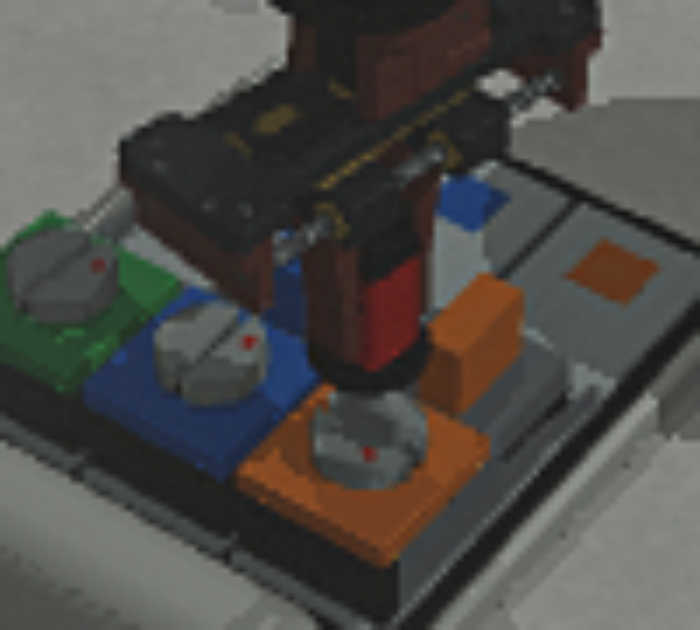

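Call:
jog_arm(
  steps=[
    [[0,0,0,0,0,-3,1],[0,0,0,0,0,-3,1],[0,0,0,0,0,-1,1],[0,0,0,0,0,0,1]],
  ],
)

```text
t: 49.93
ee_pos: [616.5, 88.4, 320.5]
orientation: [-2.288, -2.153, 0.001]
ft_force: [0.4, -0.2, -1.2]
width: 25.8
```

Run:
```python
from h import *
o=st()
```

```text
t 49.9 pos [616.5  88.4 320.5] phi 1.510 F [ 0.4 -0.2 -1.2] M [-0.01 -0.05 -0.01] w 25.8 q [ 0.12  0.52  1.69 -0.    0.93  0.18]
```

Call:
jog_arm(
  steps=[
    [[0,0,-0.003,0,0,0,1],[0,0,-0.006,0,0,0,1],[0,0,-0.01,0,0,0,1],[0,0,-0.015,0,0,0,1],[0,0,-0.02,0,0,0,1],[0,0,-0.015,0,0,0,1],[0,0,0,0,0,0,1],[0,0,0,0,0,0,1]],
  ],
)

```text
t: 50.6
ee_pos: [616.8, 88.6, 390.9]
orientation: [2.288, 2.15, 0.003]
ft_force: [-0.8, 0.2, -0.8]
width: 26.3
```

Run:
```python
from h import *
o=st(); im=snap('scene','s26.png')
cv2.imwrite('pics/s26z.png',cv2.resize(cv2.cvtColor(im,cv2.COLOR_RGB2BGR)[150:260,210:330],None,fx=6,fy=6)); snap('wrist','w26.png')
plan(616,10.5,385,np.pi-.012)
```

```text
t 50.6 pos [616.8  88.6 390.9] phi 1.509 F [-0.8  0.2 -0.8] M [-0.   -0.1  -0.01] w 26.3 q [ 0.12  0.44  1.65 -0.    1.06  0.19]
turn tz -92.9 deg | shift mm x -0.7 y -78.0 z 3.9
```

View pics/s26z.png

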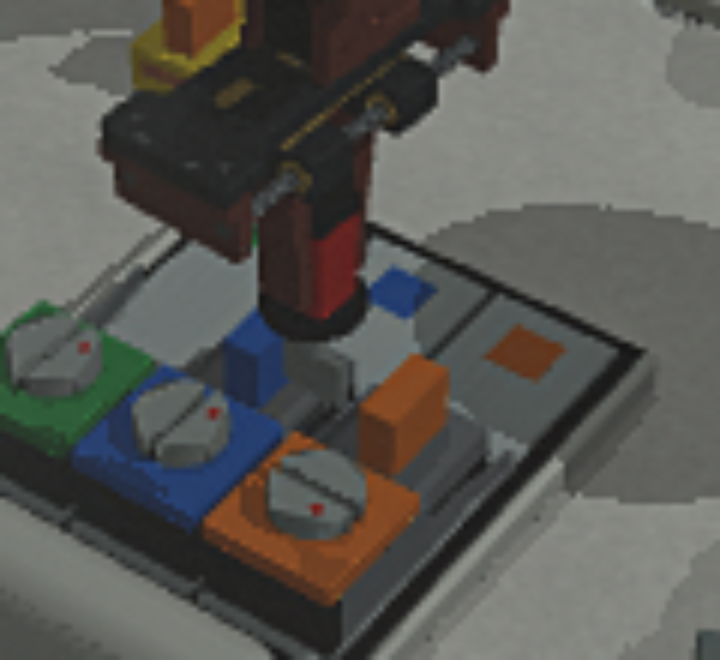

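View pics/w26.png

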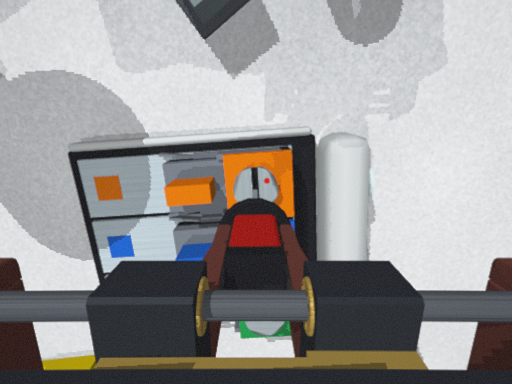

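Call:
jog_arm(
  steps=[
    [[0,0,0,0,0,-7.14,1],[0,0,0,0,0,-7.14,1],[0,0,0,0,0,-7.14,1],[0,0,0,0,0,-7.14,1],[0,0,0,0,0,-7.14,1],[0,0,0,0,0,-7.14,1],[0,0,0,0,0,-7.14,1],[0,0,0,0,0,-7.14,1],[0,0,0,0,0,-7.14,1],[0,0,0,0,0,-7.14,1],[0,0,0,0,0,-7.14,1],[0,0,0,0,0,-7.14,1],[0,0,0,0,0,-7.14,1],[0,-0.02,0,0,0,0,1],[0,-0.02,0,0,0,0,1],[0,-0.02,0,0,0,0,1],[-0.0007,-0.018,0,0,0,0,1],[0,0,0,0,0,0,1],[0,0,0,0,0,0,1]],
  ],
)

```text
t: 52.28
ee_pos: [616.1, 9.9, 388.3]
orientation: [-0.023, -3.139, -0.0]
ft_force: [0.2, -0.3, -0.6]
width: 26.1
```

Run:
```python
from h import *
o=st(); plan(616,10.5,340,np.pi-.012)
```

```text
t 52.3 pos [616.1   9.9 388.3] phi 3.127 F [ 0.2 -0.3 -0.6] M [ 0.07 -0.11 -0.01] w 26.1 q [-0.    0.43  1.66  0.    1.05 -1.56]
turn tz -0.2 deg | shift mm x 0.1 y 0.6 z 48.3
```

Call:
jog_arm(
  steps=[
    [[0,0.0006,0.01,0,0,0,1],[0,0,0.015,0,0,0,1],[0,0,0.015,0,0,0,1],[0,0,0.008,0,0,0,1],[0,0,0,0,0,0,1],[0,0,0,0,0,0,1]],
  ],
)

```text
t: 52.78
ee_pos: [616.3, 11.9, 340.7]
orientation: [-0.019, -3.14, -0.0]
ft_force: [-0.1, -0.7, -1.0]
width: 26.0
```

Run:
```python
from h import *
o=st(); im=snap('wrist','w27.png'); im=snap('scene','s27.png')
cv2.imwrite('pics/s27z.png',cv2.resize(cv2.cvtColor(im,cv2.COLOR_RGB2BGR)[170:260,210:310],None,fx=7,fy=7))
a=cv2.imread('pics/w27.png');cv2.imwrite('pics/w27z.png',cv2.resize(a[100:260,180:340],None,fx=4,fy=4))
```

```text
t 52.8 pos [616.3  11.9 340.7] phi 3.130 F [-0.1 -0.7 -1. ] M [ 0.02 -0.1   0.07] w 26.0 q [-0.    0.49  1.69  0.    0.96 -1.56]
```

View pics/w27z.png

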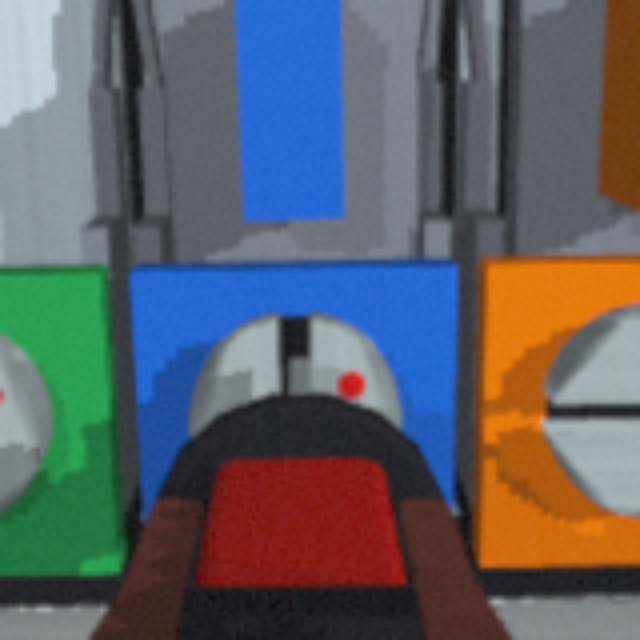

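View pics/s27z.png

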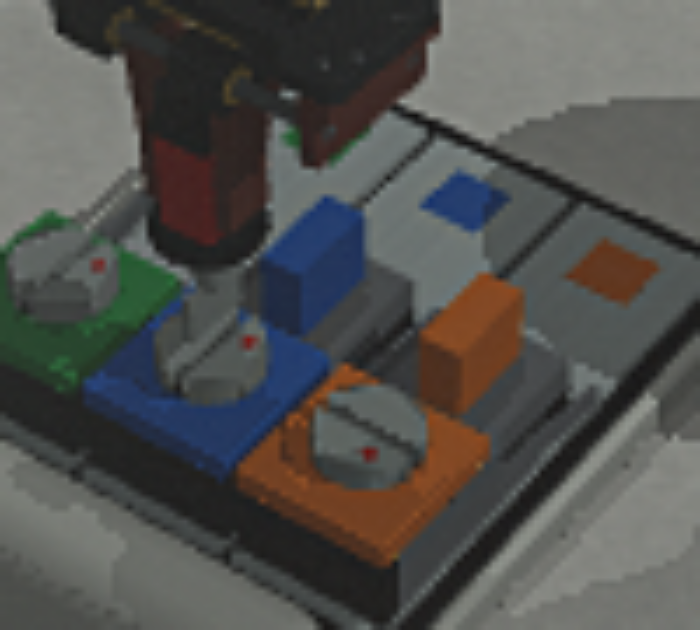

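Call:
jog_arm(
  steps=[
    [[0,-0.0014,0,0,0,0,1],[0,0,0.004,0,0,0,1],[0,0,0,0,0,0,1],[0,0,0,0,0,0,1]],
  ],
)

```text
t: 53.22
ee_pos: [616.3, 9.7, 337.5]
orientation: [-0.02, -3.141, -0.0]
ft_force: [-0.7, -0.2, -1.9]
width: 25.8
```

Run:
```python
from h import *
o=st(); im=snap('wrist','w28.png')
a=cv2.imread('pics/w28.png');cv2.imwrite('pics/w28z.png',cv2.resize(a[160:220,220:290],None,fx=9,fy=9,interpolation=cv2.INTER_CUBIC))
```

```text
t 53.2 pos [616.3   9.7 337.5] phi 3.129 F [-0.7 -0.2 -1.9] M [ 0.   -0.16 -0.03] w 25.8 q [-0.    0.49  1.7   0.    0.95 -1.56]
```

View pics/w28z.png

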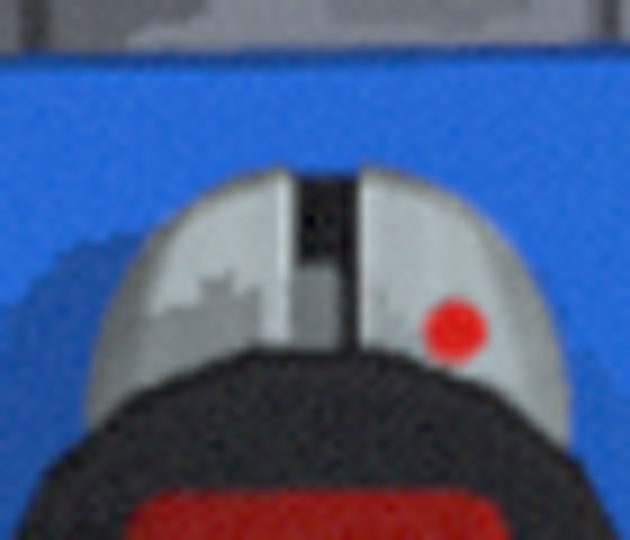

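Call:
jog_arm(
  steps=[
    [[0,0.0007,0.002,0,0,0,1],[0,0,0.002,0,0,0,1],[0,0,0.002,0,0,0,1],[0,0,0.002,0,0,0,1],[0,0,0.002,0,0,0,1],[0,0,0,0,0,0,1]],
  ],
)

```text
t: 53.77
ee_pos: [616.2, 10.5, 326.8]
orientation: [-0.02, -3.141, 0.0]
ft_force: [-0.4, 0.7, -1.6]
width: 26.0
```

Run:
```python
from h import *
o=st()
```

```text
t 53.8 pos [616.2  10.5 326.8] phi 3.129 F [-0.4  0.7 -1.6] M [ 0.08 -0.16 -0.01] w 26.0 q [-0.    0.51  1.7  -0.    0.93 -1.56]
```

Call:
jog_arm(
  steps=[
    [[0,0,0.002,0,0,0,1],[0,0,0.002,0,0,0,1],[0,0,0.0015,0,0,0,1],[0,0,0,0,0,0,1]],
  ],
)

```text
t: 54.1
ee_pos: [616.2, 10.5, 321.5]
orientation: [-0.02, -3.141, -0.0]
ft_force: [-0.7, 0.3, -2.2]
width: 25.8
```

Run:
```python
from h import *
o=st()
```

```text
t 54.1 pos [616.2  10.5 321.5] phi 3.129 F [-0.7  0.3 -2.2] M [ 0.12 -0.16  0.04] w 25.8 q [-0.    0.51  1.71  0.    0.92 -1.56]
```

Inserted. Next: turn 90° in stages, watching the moment.

Call:
jog_arm(
  steps=[
    [[0,0,0.001,0,0,5,1],[0,0,0,0,0,5,1],[0,0,0,0,0,5,1],[0,0,0,0,0,5,1],[0,0,0,0,0,5,1],[0,0,0,0,0,5,1],[0,0,0,0,0,5,1],[0,0,0,0,0,5,1],[0,0,0,0,0,0,1]],
  ],
)

```text
t: 54.85
ee_pos: [616.5, 10.9, 320.9]
orientation: [1.098, 2.943, 0.001]
ft_force: [0.4, 2.7, -1.8]
width: 26.0
```

Run:
```python
from h import *
o=st()
```

```text
t 54.9 pos [616.5  10.9 320.9] phi 2.428 F [ 0.4  2.7 -1.8] M [ 0.67 -0.34  0.06] w 26.0 q [-0.    0.51  1.71  0.    0.92 -0.86]
```

Call:
jog_arm(
  steps=[
    [[0,0,0,0,0,5,1],[0,0,0,0,0,5,1],[0,0,0,0,0,5,1],[0,0,0,0,0,5,1],[0,0,0,0,0,5,1],[0,0,0,0,0,5,1],[0,0,0,0,0,5,1],[0,0,0,0,0,5,1],[0,0,0,0,0,5,1],[0,0,0,0,0,5,1],[0,0,0,0,0,2,1],[0,0,0,0,0,0,1]],
  ],
)

```text
t: 55.85
ee_pos: [616.9, 11.0, 321.1]
orientation: [2.272, 2.169, 0.003]
ft_force: [3.7, 2.8, -2.4]
width: 25.9
```

Run:
```python
from h import *
o=st()
```

```text
t 55.9 pos [616.9  11.  321.1] phi 1.524 F [ 3.7  2.8 -2.4] M [ 0.54 -0.73  0.07] w 25.9 q [-0.    0.51  1.7   0.    0.92  0.04]
```

Call:
jog_arm(
  steps=[
    [[0,0,0,0,0,2,1],[0,0,0,0,0,2,1],[0,0,0,0,0,2,1],[0,0,0,0,0,0,1]],
  ],
)

```text
t: 56.18
ee_pos: [616.9, 10.9, 321.2]
orientation: [2.381, 2.049, 0.003]
ft_force: [3.8, 4.7, -4.0]
width: 26.2
```

Run:
```python
from h import *
o=st()
```

```text
t 56.2 pos [616.9  10.9 321.2] phi 1.421 F [ 3.8  4.7 -4. ] M [ 0.93 -0.88  0.51] w 26.2 q [-0.    0.51  1.7   0.    0.92  0.15]
```

Call:
jog_arm(
  steps=[
    [[0,0,0,0,0,1.5,1],[0,0,0,0,0,1,1],[0,0,0,0,0,0,1]],
  ],
)

```text
t: 56.43
ee_pos: [616.8, 11.0, 321.2]
orientation: [2.422, 1.999, 0.002]
ft_force: [3.6, 4.9, -4.1]
width: 26.3
```

Run:
```python
from h import *
o=st()
```

```text
t 56.4 pos [616.8  11.  321.2] phi 1.380 F [ 3.6  4.9 -4.1] M [ 0.98 -0.82  0.95] w 26.3 q [-0.    0.51  1.7   0.    0.92  0.19]
```

Call:
jog_arm(
  steps=[
    [[0,0,0,0,0,-3,1],[0,0,0,0,0,-3,1],[0,0,0,0,0,-1,1],[0,0,0,0,0,0,1],[0,0,-0.003,0,0,0,1],[0,0,-0.006,0,0,0,1],[0,0,-0.01,0,0,0,1],[0,0,-0.015,0,0,0,1],[0,0,-0.02,0,0,0,1],[0,0,-0.025,0,0,0,1],[0,0,0,0,0,0,1],[0,0,0,0,0,0,1]],
  ],
)

```text
t: 57.43
ee_pos: [616.2, 10.4, 401.7]
orientation: [2.301, 2.137, 0.002]
ft_force: [-0.4, 0.4, -2.1]
width: 25.9
```

Run:
```python
from h import *
o=st(); im=snap('scene','s29.png')
cv2.imwrite('pics/s29z.png',cv2.resize(cv2.cvtColor(im,cv2.COLOR_RGB2BGR)[170:260,210:310],None,fx=7,fy=7)); plan(584.3,305.1,400,np.pi+.5716)
```

```text
t 57.4 pos [616.2  10.4 401.7] phi 1.497 F [-0.4  0.4 -2.1] M [-0.04 -0.12  0.04] w 25.9 q [-0.    0.41  1.65 -0.    1.07  0.07]
turn tz -127.0 deg | shift mm x -132.9 y 264.9 z 0.2
```

View pics/s29z.png

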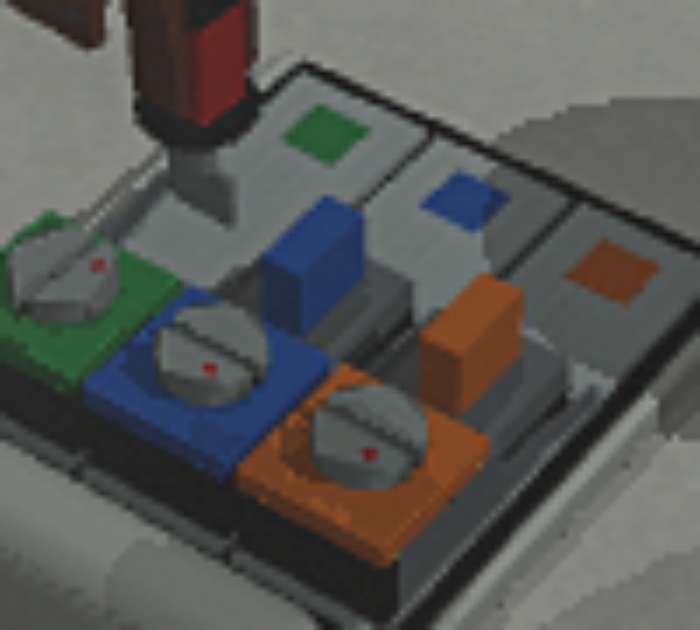

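Both locks are seated and their slots lie across the lanes. Now I'll return the key.

Call:
jog_arm(
  steps=[
    [[0,0,0,0,0,-7.05,1],[0,0,0,0,0,-7.05,1],[0,0,0,0,0,-7.05,1],[0,0,0,0,0,-7.05,1],[0,0,0,0,0,-7.05,1],[0,0,0,0,0,-7.05,1],[0,0,0,0,0,-7.05,1],[0,0,0,0,0,-7.05,1],[0,0,0,0,0,-7.05,1],[0,0,0,0,0,-7.05,1],[0,0,0,0,0,-7.05,1],[0,0,0,0,0,-7.05,1],[0,0,0,0,0,-7.05,1],[0,0,0,0,0,-7.05,1],[0,0,0,0,0,-7.05,1],[0,0,0,0,0,-7.05,1],[0,0,0,0,0,-7.05,1],[0,0,0,0,0,-7.05,1]],
  ],
)

```text
t: 58.98
ee_pos: [615.6, 10.5, 398.0]
orientation: [0.891, -3.008, -0.002]
ft_force: [0.1, 0.9, -1.2]
width: 25.8
```

Call:
jog_arm(
  steps=[
    [[-0.0095,0.0189,0,0,0,0,1],[-0.0095,0.0189,0,0,0,0,1],[-0.0095,0.0189,0,0,0,0,1],[-0.0095,0.0189,0,0,0,0,1],[-0.0095,0.0189,0,0,0,0,1],[-0.0095,0.0189,0,0,0,0,1],[-0.0095,0.0189,0,0,0,0,1],[-0.0095,0.0189,0,0,0,0,1],[-0.0095,0.0189,0,0,0,0,1],[-0.0095,0.0189,0,0,0,0,1],[-0.0095,0.0189,0,0,0,0,1],[-0.0095,0.0189,0,0,0,0,1],[-0.0095,0.0189,0,0,0,0,1],[-0.0095,0.0189,0,0,0,0,1],[0,0,0,0,0,0,1],[0,0,0,0,0,0,1]],
  ],
)

```text
t: 60.32
ee_pos: [584.7, 305.6, 398.1]
orientation: [0.885, -3.011, 0.001]
ft_force: [0.5, -1.2, -1.7]
width: 26.1
```

Run:
```python
from h import *
o=st(); plan(584.3,305.1,400,np.pi+.5716); snap('wrist','w30.png')
a=cv2.imread('pics/w30.png');cv2.imwrite('pics/w30z.png',cv2.resize(a[110:270,180:340],None,fx=4,fy=4,interpolation=cv2.INTER_CUBIC))
```

```text
t 60.3 pos [584.7 305.6 398.1] phi -2.570 F [ 0.5 -1.2 -1.7] M [ 0.12 -0.09  0.03] w 26.1 q [ 0.46  0.48  1.55 -0.    1.11 -1.68]
turn tz 0.0 deg | shift mm x 0.6 y -0.2 z -1.9
```

View pics/w30z.png

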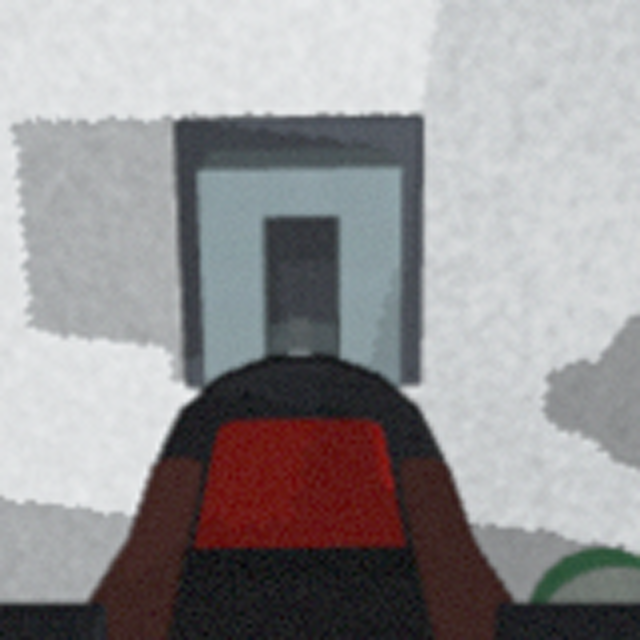

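Call:
jog_arm(
  steps=[
    [[0.0005,0,0.015,0,0,0,1],[0,0,0.02,0,0,0,1],[0,0,0.02,0,0,0,1],[0,0,0.015,0,0,0,1],[0,0,0.01,0,0,0,1],[0,0,0,0,0,0,1],[0,0,0,0,0,0,1]],
  ],
)

```text
t: 60.95
ee_pos: [585.2, 304.0, 319.6]
orientation: [0.882, -3.014, 0.001]
ft_force: [-0.4, 0.3, -2.0]
width: 25.7
```

Run:
```python
from h import *
o=st(); plan(584.3,305.1,257,np.pi+.5716)
snap('wrist','w31.png')
a=cv2.imread('pics/w31.png');cv2.imwrite('pics/w31z.png',cv2.resize(a[110:270,180:340],None,fx=4,fy=4,interpolation=cv2.INTER_CUBIC))
```

```text
t 61.0 pos [585.2 304.  319.6] phi -2.572 F [-0.4  0.3 -2. ] M [ 0.13 -0.18  0.04] w 25.7 q [ 0.46  0.57  1.6  -0.    0.97 -1.68]
turn tz -0.1 deg | shift mm x 0.2 y 1.4 z 62.6
```

View pics/w31z.png

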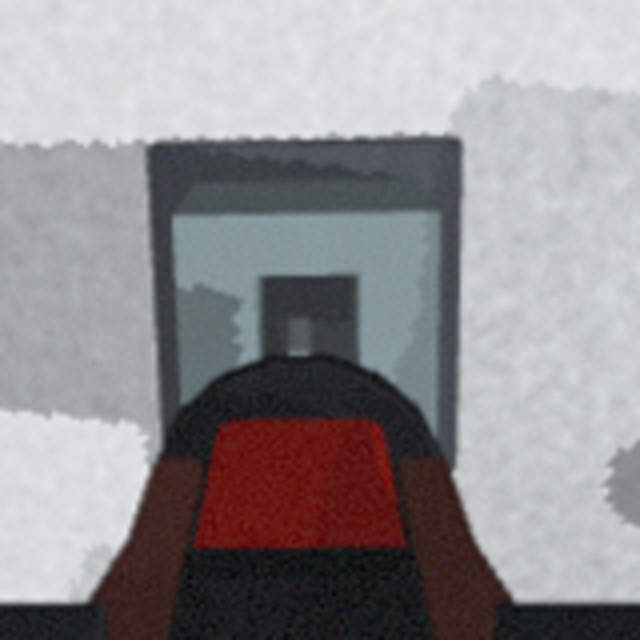

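Call:
jog_arm(
  steps=[
    [[0,0.0015,0.006,0,0,0,1],[0,0,0.01,0,0,0,1],[0,0,0.01,0,0,0,1],[0,0,0.01,0,0,0,1],[0,0,0.01,0,0,0,1],[0,0,0.008,0,0,0,1],[0,0,0.004,0,0,0,1],[0,0,0.002,0,0,0,1],[0,0,0,0,0,0,1],[0,0,0,0,0,0,1]],
  ],
)

```text
t: 61.83
ee_pos: [584.4, 306.1, 260.1]
orientation: [-0.883, 3.014, 0.0]
ft_force: [0.4, -0.8, -0.7]
width: 25.7
```

Run:
```python
from h import *
o=st()
```

```text
t 61.8 pos [584.4 306.1 260.1] phi -2.571 F [ 0.4 -0.8 -0.7] M [ 0.14 -0.1   0.02] w 25.7 q [ 0.46  0.65  1.63 -0.    0.87 -1.68]
```

Call:
jog_arm(
  steps=[
    [[0,0,0.002,0,0,0,1],[0,0,0.001,0,0,0,1],[0,0,0.001,0,0,0,1],[0,0,0,0,0,0,1]],
  ],
)

```text
t: 62.17
ee_pos: [584.2, 306.0, 256.0]
orientation: [-0.883, 3.015, 0.0]
ft_force: [0.5, -1.1, -1.6]
width: 26.2
```

Run:
```python
from h import *
o=st(); im=snap('scene','s32.png')
cv2.imwrite('pics/s32z.png',cv2.resize(cv2.cvtColor(im,cv2.COLOR_RGB2BGR)[220:310,290:390],None,fx=6,fy=6))
```

```text
t 62.2 pos [584.2 306.  256. ] phi -2.571 F [ 0.5 -1.1 -1.6] M [ 0.06 -0.06 -0.06] w 26.2 q [ 0.46  0.65  1.63  0.    0.86 -1.68]
```

View pics/s32z.png

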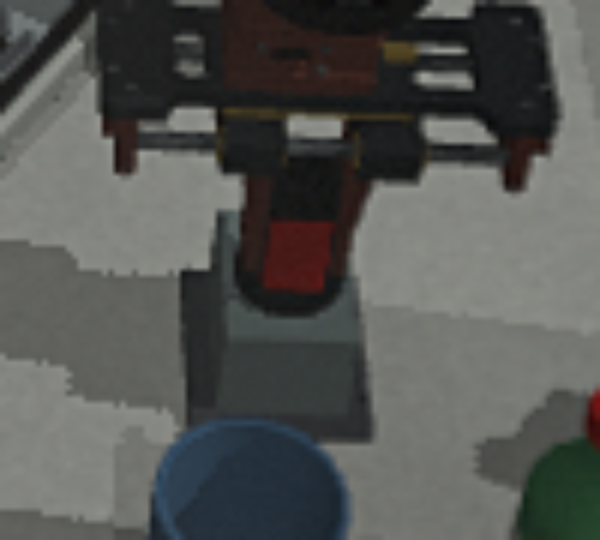

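Nearly seated. One more millimetre, until contact, then I'll release.

Call:
jog_arm(
  steps=[
    [[0,0,0.001,0,0,0,1],[0,0,0,0,0,0,1]],
  ],
)

```text
t: 62.38
ee_pos: [584.4, 306.1, 255.7]
orientation: [-0.883, 3.014, 0.0]
ft_force: [-2.5, 0.1, 4.7]
width: 26.1
```

Run:
```python
from h import *
o=st()
```

```text
t 62.4 pos [584.4 306.1 255.7] phi -2.571 F [-2.5  0.1  4.7] M [-0.12  0.17  0.02] w 26.1 q [ 0.46  0.66  1.63 -0.    0.86 -1.68]
```

Call:
jog_arm(
  steps=[
    [[0,0,0,0,0,0,-1],[0,0,0,0,0,0,-1],[0,0,0,0,0,0,-1],[0,0,0,0,0,0,-1],[0,0,0,0,0,0,-1],[0,0,0,0,0,0,-1],[0,0,0,0,0,0,-1],[0,0,0,0,0,0,-1],[0,0,-0.015,0,0,0,-1],[0,0,-0.025,0,0,0,-1],[0,0,-0.03,0,0,0,-1],[0,0,-0.03,0,0,0,-1],[0,0,-0.03,0,0,0,-1],[0,0,-0.03,0,0,0,-1],[0,0,0,0,0,0,-1],[0,0,0,0,0,0,-1]],
  ],
)

```text
t: 63.72
ee_pos: [584.5, 306.2, 418.3]
orientation: [-0.882, 3.01, 0.001]
ft_force: [0.4, -0.8, -1.0]
width: 88.0
```

Run:
```python
from h import *
o=st(); snap('wrist','w33.png'); im=snap('scene','s33.png'); snap('top','t33.png')
cv2.imwrite('pics/s33z.png',cv2.resize(cv2.cvtColor(im,cv2.COLOR_RGB2BGR)[170:310,200:390],None,fx=4,fy=4))
```

```text
t 63.7 pos [584.5 306.2 418.3] phi -2.571 F [ 0.4 -0.8 -1. ] M [ 0.1  -0.11  0.01] w 88.0 q [ 0.46  0.46  1.54  0.    1.14 -1.68]
```

View pics/s33z.png

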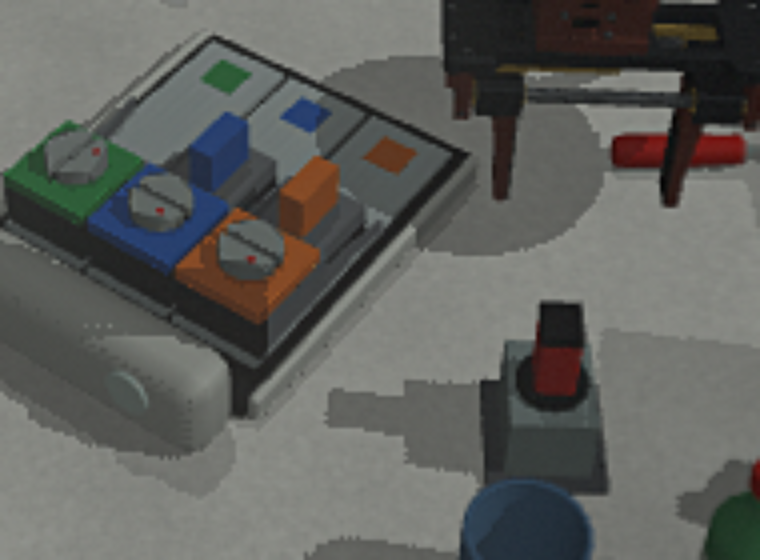

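View pics/w33.png

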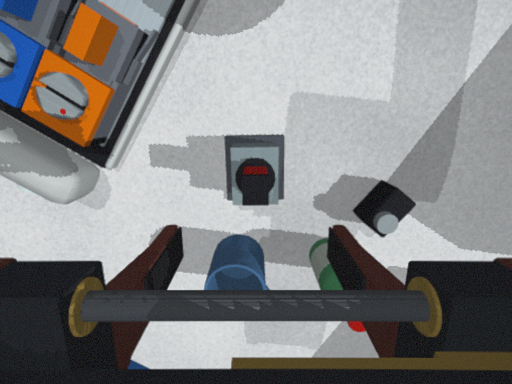

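View pics/t33.png

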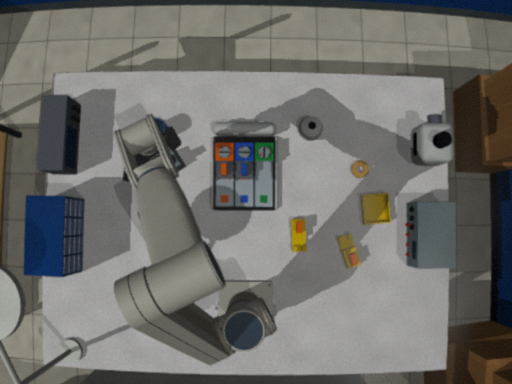

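Both packs are in with their slots across, the key stands in its well, and nothing else has moved. Before handing in I'll take one closer look at the slot angles and pack depth.

Run:
```python
from h import *
plan(650,50,385,np.pi+.013)
```

```text
turn tz 31.9 deg | shift mm x -62.9 y -256.6 z 28.9
```

Call:
jog_arm(
  steps=[
    [[0,0,0,0,0,6.4,-1],[0,0,0,0,0,6.4,-1],[0,0,0,0,0,6.4,-1],[0,0,0,0,0,6.4,-1],[0,0,0,0,0,6.3,-1],[-0.005,-0.02,0,0,0,0,-1],[-0.005,-0.02,0,0,0,0,-1],[-0.005,-0.02,0,0,0,0,-1],[-0.005,-0.02,0,0,0,0,-1],[-0.005,-0.02,0,0,0,0,-1],[-0.005,-0.02,0,0,0,0,-1],[-0.005,-0.02,0,0,0,0,-1],[-0.005,-0.02,0,0,0,0,-1],[-0.005,-0.02,0,0,0,0,-1],[-0.005,-0.02,0,0,0,0,-1],[-0.005,-0.02,0,0,0,0,-1],[-0.005,-0.02,0,0,0,0,-1],[-0.003,-0.016,0,0,0,0,-1],[0,0,0,0,0,0,-1],[0,0,0,0,0,0,-1]],
  ],
)

```text
t: 65.53
ee_pos: [650.6, 50.3, 413.8]
orientation: [0.018, -3.139, -0.0]
ft_force: [0.2, 0.1, 0.2]
width: 87.9
```

Run:
```python
from h import *
o=st(); im=snap('wrist','w34.png')
cv2.imwrite('pics/w34z.png',cv2.resize(cv2.cvtColor(im,cv2.COLOR_RGB2BGR)[70:250,100:340],None,fx=3.3,fy=3.3,interpolation=cv2.INTER_CUBIC))
```

```text
t 65.5 pos [650.6  50.3 413.8] phi -3.130 F [0.2 0.1 0.2] M [ 0.12 -0.16  0.  ] w 87.9 q [ 0.06  0.45  1.56  0.    1.13 -1.52]
```

View pics/w34z.png

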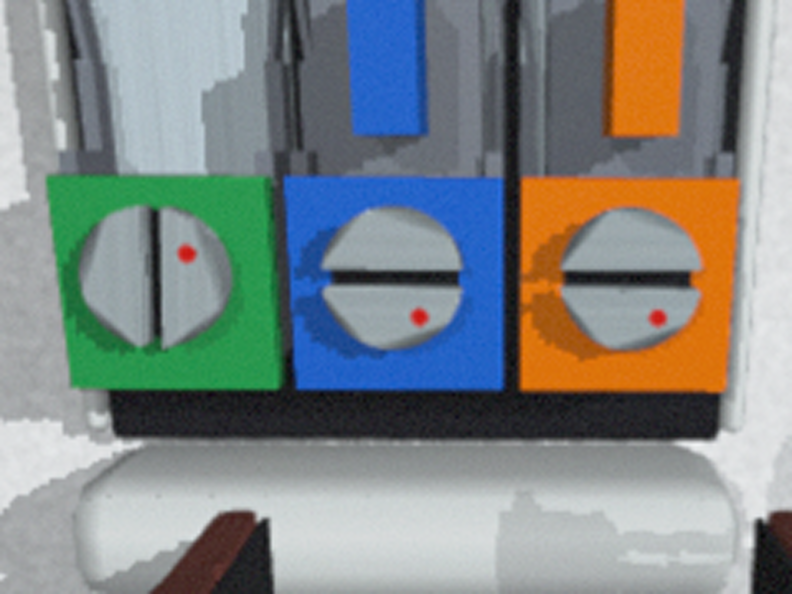

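Both slots lie exactly across their lanes, both packs are equally far in, and the green lock is untouched. I'm handing in.

Run:
```python
from h import *
print(ctrl.close_job())
```

```text
the job is handed in; nothing more can be done
None
```

I slid the blue and orange packs nose first into their bays up to the stop and locked both with the red key. The key is back in its stand, and I handed the job in at about 65 s. There was no green pack in any view, so I left the green bay alone.

Two things went wrong on the way, both fixed:
- **Missed grasp:** my first grip on the orange pack closed on nothing because I lifted before the fingers had shut. The pack had not moved, and the second grip held.
- **Orange pack knocked:** after I had pushed it home, it was knocked back about 20 mm. I saw this when checking the blue pack and pushed it in again before locking.

What the last checks showed:
- **Locks:** while turning, the moment rose from about 0.1 Nm to 0.84 Nm (orange) and 0.95 Nm (blue) on the stops. The last wrist picture shows both slots straight across.
- **Packs:** both sit equally deep under their decks.
- **Key:** it stands with its collar on the stand.
- **Rest of the bench:** the last scene and top views showed nothing else moved; I judged this by eye. The servo and spray were partly hidden in the last top view but visible in the wrist view.

No final check failed or disagreed with another.

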